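Finish a layer of meringue cartons on the carrying board

TASK

Finish the layer of meringue cartons on the wooden board: lay the two loose cartons flat, right way up, in the two empty places, so that the four make an interlocking pinwheel with small gaps and a square hole in the middle, the two laid already staying in their places. The cartons crush easily: hold them with a light grip (at most 40 N a finger), keep them upright, and set them down gently without dropping, pressing or shoving. Leave the jar, the jug and the crock where they stand.

Things in the scene. Friction and masses are not known exactly. Their poses are not given: they have to be found in the camera images.
- board: Fixed square wooden board, 200 x 200 mm, flat top 30 mm above the counter; origin at the centre of its underside; x roughly away from the robot, y to its left. Pattern on it, 182 mm square: a pinwheel of four cartons, each with an end facing the next one's side across a 6 mm gap, and a 70 mm square hole in the middle. The far and left cartons are laid; the near and right are missing.
- carton_1: Loose brown card carton, paper band and twine, on the counter to the robot's right. 120 mm long (x), 56 wide (y), 64 high, 0.1 to 0.23 kg; origin at the centre of its underside, z up; both ends alike. Crushed by over 80 N from the fingers (40 N each; 20 N each holds it well) or 60 N against board or neighbour: so land slowly; a fall of over 10 mm breaks it. Grip it across its width.
- carton_2: The other loose carton, the same as carton_1; either may go to either place. Hint for both: held 15 to 25 mm from its middle, towards the end that will border the open hole, the inner finger comes down in the hole, clear of the neighbour.
- laid_far: Carton of the same kind, laid already along the board's far (+x) edge, its length along the board's y; loose, origin at the centre of its underside.
- laid_left: Carton of the same kind, laid already along the board's left (+y) edge, its length along the board's x; loose, origin at the centre of its underside.
- place_right (a point): Point on the board's top: middle of the empty place along its right (-y) edge, at x -31, y -63 mm on the board; the carton here lies with its length along the board's x. The hole borders its inner side from 4 mm short of the middle to its far (+x) end.
- place_near (a point): Point on the board's top: middle of the empty place along its near (-x) edge, at x -63, y +31 mm on the board; the carton here lies with its length along the board's y. The hole borders its inner side from its right (-y) end to 4 mm past the middle.
- place_far (a point): Point on the board's top: middle of laid_far's place, at x +63, y -31 mm on the board.
- place_left (a point): Point on the board's top: middle of laid_left's place, at x +31, y +63 mm on the board.
- jar: Bystander: buff stoneware jar with a brown paper cover, 90 mm across, 106 mm high, standing among the loose cartons; origin at the centre of its underside.
- jug: Bystander: buff stoneware jug with a brown shoulder, 117 mm across, 228 mm high, on the robot's left near the robot; origin at the centre of its underside.
- crock: Bystander: lidded buff and brown crock, 133 mm across, 190 mm high, left of the board; origin at the centre of its underside.

How it is judged:
By the outcome, as a careful person would: the job done as asked, in the order asked, and still so for the second after the job is handed in, with the robot touching nothing.
It also fails if it takes over 58 s, if anything falls off the work surface, if the arm or the gripper's body presses on something with over 40 N, if the wrist force passes 120 N, or if a joint passes its speed limit or range.

ROBOT

A 6-joint arm with a two-finger parallel gripper is mounted at the origin on the work surface. World frame = base frame: x ahead of the robot, y to its left, z up, the work surface at z = 0. Lengths are in mm, angles in rad, forces in N, time in s.
With the tool pointing down it reaches from about 400 to 925 mm from the base axis. Payload 12.5 kg.
Tool frame: the origin (TCP) lies on the centre line of the jaws, within the pads' length; the fingertips stand 14 mm ahead of it and the grasp point (between the pads) lies 5 mm behind it; z points along the fingers, y is the direction in which the jaws open and shut (so a half turn about z gives the same grasp; the last joint's range is limited). The gripper opens to 95 mm and grips with 3 to 60 N. Pads are 20 mm wide; open, the fingers measure 119 mm over their backs; the gripper's body (75 mm by 180 mm) begins 59 mm behind the grasp point.
Start: joints at [1.191, 0.491, 1.559, -0, 1.092, -0.106], TCP at [168.978, 601.744, 195.261] pointing down, gripper open.
Joint ranges: [-3.1, 3.1], [-0.84, 2.19], [0.05, 2.79], [-1.13, 4.28], [0.06, 2.93], [-2.69, 2.69]. Speed limits (rad/s): [2.22, 2.22, 2.79, 3.14, 3.14, 3.14].

INTERFACE

Orientations are given as [roll, pitch, yaw] about the fixed x, y, z axes, in that order (R = Rz(yaw) Ry(pitch) Rx(roll)).
In Python, from cell import * gives the robot as it stands.
- The arm moves only by the tool play_rows, never from a script. Its argument "moves" is a list of rows, each a list of 7 numbers: the shift along the tool's x, y, z in m, then the turn, a rotation vector about the tool's x, y, z in rad, then the opening in per cent of the stroke, from 0 (shut) to 100 (fully open). In form: [[tx, ty, tz, ax, ay, az, claw], ...]. A call has 1 to 8 rows; each row shifts and turns the pose as measured when the row begins, along the tool's axes as they then stand; what a row does not reach is not made up. A row lasts 1/10 s, in which the tool goes at most 50 mm and 8.59 degrees, less where a joint would pass 70% of its speed; a pose out of reach is approached as far as the arm can. A call is refused whole if a number of a shift passes 0.05 or a number of a turn 0.15, either way. A call with a gripper value outside its range is refused whole. The fingers move at their own pace and stop on an object; the grip force is fixed at half the most. Time passes only in rows, so rows that do not move let the fingers close. It gives the time, the measured TCP pose, the force and the opening at its end, in the units of the state.
- state(): the state, without advancing time (a new reading comes with each control period).
- read_camera(name): name is "scene" or "top" or "wrist"; returns a dict with "img" (384x512x3 uint8, red, green, blue), "fx", "fy", "cx", "cy" (pixels), "R" (3x3) and "t" (3): a world point X has camera coordinates R X + t. Camera axes: x right, y down, z forward; pixel columns grow to the right and rows downward; lengths in mm; the calibration is good to about 2 mm. A picture is of the moment at which its call begins. There is no depth.
- job_done(): hands the job in, once; it reports no verdict.
The state is a dict: "t": time; "joints": joint angles; "qvel": joint speeds; "tau": joint torques, N m; "eef_pos": TCP position; "tcp_rot": TCP orientation; "ft_force": force on the tool from outside, world axes, zero at the start; "moment": the same for the moment, N m; "opening": opening from 0.0 (shut) to 1.0 (fully open).
Only numpy, scipy, OpenCV 4.12 (cv2) and the standard library are available. Lean on these libraries where they do the work, as an engineer would, in place of code of your own. Each camera call takes 0.05 s, during which the arm holds its last target.

## Working session

There is one attempt and no reset: what is moved stays moved. The work goes in short steps, Python scripts to look and compute and a tool call to move; the robot and the scene stay as the last step left them, time stands still between calls to the robot, and variables do not carry over. Pictures are saved under pics/ and viewed, and the job is handed in when it is done.

Besides the shell and the picture viewer there is one more tool, called after "Request:" as name([rows], argument=value, ...), one row to a line, values as JSON. play_rows: Moves the arm, as the interface text tells. Its arguments: {"type":"object","properties":{"moves":{"type":"array"}},"required":["moves"]}

```bash
ls; mkdir -p pics
python3 - <<'E'
from cell import *
import cv2
s=state();print(s)
for n in ["scene","top","wrist"]:
    c=read_camera(n);cv2.imwrite(f"pics/{n}0.png",c["img"][:,:,::-1])
    import numpy as np
    R=np.array(c["R"]);print(n,c["fx"],c["fy"],c["cx"],c["cy"],R.round(4).tolist(),c["t"],(-R.T@np.array(c["t"])).round(1))
    np.savez(f"pics/{n}0.npz",**c)
E
```

```text
pics
{'t': 0.0, 'joints': array([ 1.19141050e+00,  4.91583704e-01,  1.55943644e+00, -3.81101748e-05,
        1.09169408e+00, -1.05599320e-01]), 'qvel': array([-7.11317558e-06,  7.23747104e-04,  4.14151548e-05,  4.50990943e-04,
       -1.26975748e-03,  6.71786345e-04]), 'tau': array([ 1.06915060e-03, -6.12653804e+01, -2.58179605e+01,  6.93018758e-02,
        4.82738251e-02, -6.45308046e-05]), 'eef_pos': array([168.87785152, 601.48362101, 194.65123984]), 'tcp_rot': array([-3.14047377e+00, -8.46056375e-05,  2.86782369e+00]), 'ft_force': array([ 0.39008837, -0.12627652,  0.06535946]), 'moment': array([ 0.03647211, -0.04305531,  0.03121073]), 'opening': 0.9994462706001505}
scene 359.1340485138021 359.1340485138021 259.06823935961586 190.14573438498417 [[-0.6784, 0.7346, 0.0149], [0.4236, 0.4076, -0.809], [-0.6003, -0.5425, -0.5876]] [ 267.50158558 -154.20842289 1452.9081862 ] [1119.   654.5  725. ]
top 484.4552527762876 484.4552527762876 259.80812536298566 194.96860456587623 [[-0.0867, -0.9962, -0.0051], [-0.9741, 0.0858, -0.209], [0.2086, -0.0132, -0.9779]] [  72.37762557  470.94719032 1246.06656416] [ 205.1   48.1 1317.3]
wrist 267.75184183393816 267.75184183393816 253.63676995909788 188.6659408746919 [[0.2693, 0.9631, -0.0013], [0.9324, -0.2604, 0.2504], [0.2409, -0.0686, -0.9681]] [-624.62808825  -29.55555721  390.62114456] [101.7 620.7 384.8]
```

View pics/scene0.png

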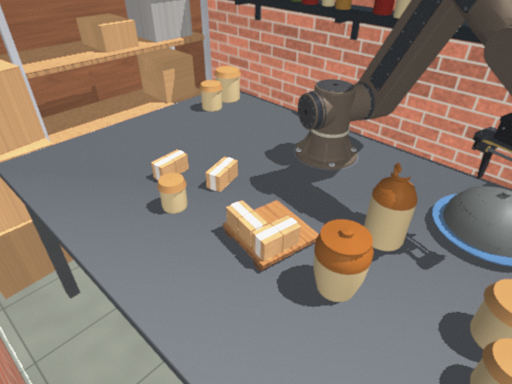

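View pics/top0.png

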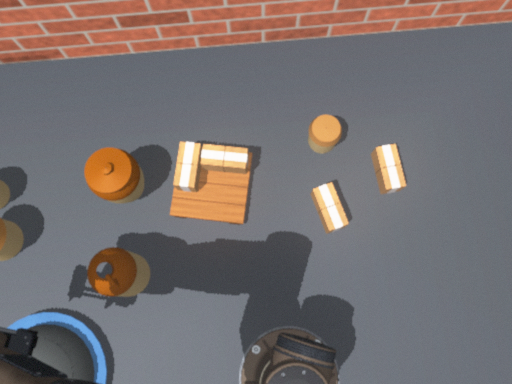

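View pics/wrist0.png

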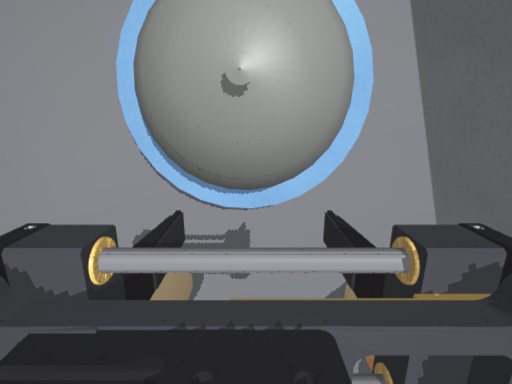

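The top view shows the board around px (212,182), with cartons laid on its far and left edges. The loose cartons are at (330,206) and (390,168), and the jar is at (325,130). I'll zoom in to get the corners.

Run:
```python
import cv2
im=cv2.imread("pics/top0.png")
cv2.imwrite("pics/z1.png",cv2.resize(im[130:230,160:260],None,fx=6,fy=6,interpolation=cv2.INTER_CUBIC))
cv2.imwrite("pics/z2.png",cv2.resize(im[110:240,300:420],None,fx=4.6,fy=4.6,interpolation=cv2.INTER_CUBIC))
```

```text
(no output)
```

View pics/z1.png

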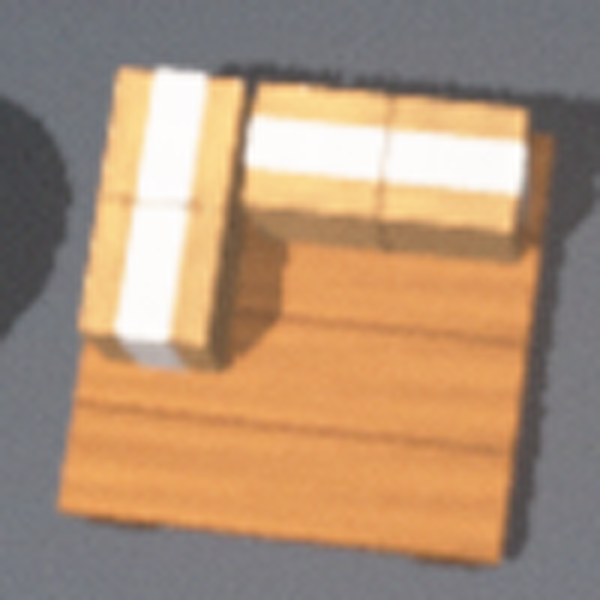

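View pics/z2.png

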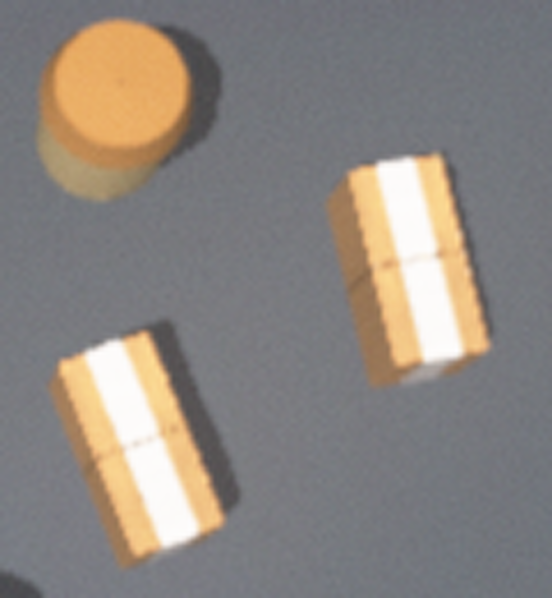

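Clear top-face corners are visible. I'll mask the white bands and cast both bands and corners onto their planes.

```bash
cat > h.py <<'E'
import numpy as np, cv2
def ray(c,uv,z):
    uv=np.atleast_2d(np.asarray(uv,float));R=np.array(c["R"]);t=np.array(c["t"])
    d=np.c_[(uv[:,0]-c["cx"])/c["fx"],(uv[:,1]-c["cy"])/c["fy"],np.ones(len(uv))]@R
    o=-R.T@t
    return o+d*((z-o[2])/d[:,2])[:,None]
def proj(c,P):
    P=np.atleast_2d(P)@np.array(c["R"]).T+np.array(c["t"])
    return np.c_[P[:,0]/P[:,2]*c["fx"]+c["cx"],P[:,1]/P[:,2]*c["fy"]+c["cy"]]
def bands(c,thr=185,amin=100):
    im=c["img"].astype(int);m=((im.min(2)>thr)).astype(np.uint8)
    cs,_=cv2.findContours(m,cv2.RETR_EXTERNAL,cv2.CHAIN_APPROX_NONE)
    return [k for k in cs if cv2.contourArea(k)>amin],m
E
python3 - <<'E'
from h import *
c=dict(np.load("pics/top0.npz"))
bs,m=bands(c,205,60)
n,lab,st,cen=cv2.connectedComponentsWithStats(m)
for i in range(1,n):
    if st[i,4]<60 or st[i,1]<90: continue
    vs,us=np.nonzero(lab==i)
    z=94 if cen[i,0]<280 else 64
    P=ray(c,np.c_[us,vs],z)[:,:2].astype(np.float32)
    r=cv2.minAreaRect(P);mu=P.mean(0);w,v=np.linalg.eigh(np.cov((P-mu).T));a=v[:,1];a=a*np.sign(a[0])
    print(cen[i].round(1),st[i,4],"ctr",mu.round(1),"ang",np.degrees(np.arctan2(a[1],a[0])).round(1),"L,W",(np.sqrt(12*w[::-1])).round(1),r)
f=lambda p,o,s:(np.array(p)+.5)/s-.5+np.array(o)
b=ray(c,f([(60,513),(500,560),(553,135)],(160,130),6),30)[:,:2];print("board",b.round(1))
print(np.linalg.norm(b[0]-b[1]),np.linalg.norm(b[1]-b[2]),"ctr",(b[0]+b[2])/2, "yaw x", np.degrees(np.arctan2(*(b[2]-b[1])[::-1])),"yaw y",np.degrees(np.arctan2(*(b[0]-b[1])[::-1]))-90)
for nm,pts,z in [("A",[(60,362),(150,330),(225,520),(128,565)],64),("B",[(350,170),(440,153),(490,350),(393,368)],64)]:
    p=ray(c,f(pts,(300,110),4.6),z)[:,:2];print(nm,p.round(1).tolist(),p.mean(0).round(1),[np.linalg.norm(p[i]-p[i-1]).round(1) for i in range(4)])
for nm,pts,z in [("left",[(118,67),(243,78),(213,360),(80,330)],94),("far",[(255,83),(530,108),(520,235),(245,208)],94)]:
    p=ray(c,f(pts,(160,130),6),z)[:,:2];print(nm,p.round(1).tolist(),p.mean(0).round(1),[np.linalg.norm(p[i]-p[i-1]).round(1) for i in range(4)])
jt=ray(c,f([(122,82)],(300,110),4.6),106);print("jar",jt)
E
```

```text
[186.4 164. ] 397 ctr [565.9 216.1] ang -11.5 L,W [122.   23.1] ((566.3785400390625, 215.97891235351562), (23.130943298339844, 121.8718032836914), 78.47333526611328)
[390.7 166. ] 371 ctr [ 521.  -324.5] ang 5.5 L,W [121.   22.7] ((521.418701171875, -324.7205505371094), (121.10556030273438, 22.525419235229492), 5.587363243103027)
[223.8 155.4] 393 ctr [580.5 116.8] ang 79.3 L,W [119.5  23.6] ((580.4808959960938, 117.06709289550781), (119.60211944580078, 23.7690486907959), 79.18789672851562)
[330.4 205.9] 394 ctr [ 427.1 -151.1] ang 15.2 L,W [121.   22.9] ((427.8680114746094, -150.96507263183594), (121.43917846679688, 22.94818878173828), 15.147256851196289)
board [[445.8 277.9]
 [407.3  82.6]
 [602.7  42.5]]
199.06205913237994 199.50603380025427 ctr [524.25503507 160.18213572] yaw x -11.599514225554003 yaw y -11.168137340155027
A [[478.2, -109.9], [492.5, -163.8], [378.5, -193.1], [357.8, -135.3]] [ 426.7 -150.5] [np.float64(123.1), np.float64(55.7), np.float64(117.7), np.float64(61.4)]
B [[578.1, -292.0], [583.8, -346.1], [463.5, -357.5], [457.8, -300.4]] [ 520.8 -324. ] [np.float64(120.6), np.float64(54.3), np.float64(120.9), np.float64(57.4)]
left [[631.0, 231.4], [621.1, 176.7], [495.0, 197.4], [513.3, 254.0]] [565.1 214.9] [np.float64(119.8), np.float64(55.6), np.float64(127.8), np.float64(59.5)]
far [[618.3, 171.6], [596.1, 51.8], [539.0, 60.8], [561.7, 179.5]] [578.8 115.9] [np.float64(57.2), np.float64(121.8), np.float64(57.9), np.float64(120.8)]
jar [[ 629.35962535 -157.95228735  106.        ]]
```

```bash
cat >> h.py <<'E'
def Rt(s):
    from scipy.spatial.transform import Rotation as Ro
    r=s["tcp_rot"];return Ro.from_euler("xyz",r).as_matrix()
def go(s,x,y,z,yawdeg):
    """print remaining world, tool-frame shift(mm) and turn"""
    R=Rt(s);d=np.array([x,y,z])-s["eef_pos"]
    dy=np.radians(yawdeg)-np.arctan2(R[1,0],R[0,0]);dy=(dy+np.pi)%(2*np.pi)-np.pi
    print("pos",s["eef_pos"].round(1),"rot",s["tcp_rot"].round(4),"t",round(s["t"],2),"F",s["ft_force"].round(1),"open",round(s["opening"],3))
    print("world d",d.round(1),"tool d",(R.T@d).round(1),"az",round(-dy,3),"tilt vec",np.cross(R[:,2],[0,0,-1]).round(4), "tool-tilt",(R.T@np.cross(R[:,2],[0,0,-1])).round(4))
E
python3 - <<'E'
from h import *
c=dict(np.load("pics/top0.npz"))
print("crock knob",ray(c,[(109,168)],190),"jug top",ray(c,[(103,271)],225), "dome",ray(c,[(50,365)],100))
from cell import *
go(state(),400,420,300,15.2)
E
```

```text
crock knob [[543.77409198 389.53467589 190.        ]] jug top [[295.78616466 397.49082658 225.        ]] dome [[ 93.97840552 568.41924903 100.        ]]
pos [168.9 601.5 194.8] rot [-3.1408e+00 -1.0000e-04  2.8678e+00] t 0.15 F [-0.1  0.2  0.2] open 1.001
world d [ 231.1 -181.5  105.2] tool d [-271.6 -112.4 -105.1] az 2.603 tilt vec [ 0.0008 -0.0003  0.    ] tool-tilt [-0.0008 -0.0001 -0.    ]
```

Request:
play_rows([
  [0, 0, -0.03, 0, 0, 0.1, 100],
  [0, 0, -0.03, 0, 0, 0.15, 100],
  [0, 0, -0.03, 0, 0, 0.15, 100],
  [0, 0, -0.03, 0, 0, 0.15, 100],
  [0, 0, 0, 0, 0, 0.15, 100],
  [0, 0, 0, 0, 0, 0.15, 100],
  [0, 0, 0, 0, 0, 0.15, 100],
  [0, 0, 0, 0, 0, 0.15, 100],
])

```text
t: 0.95
eef_pos: [168.6, 600.8, 317.7]
tcp_rot: [-3.139, 0.005, 1.712]
ft_force: [0.3, -0.2, 1.2]
opening: 0.998
```

Request:
play_rows([
  [0, 0, 0, 0, 0, 0.15, 100],
  [0, 0, 0, 0, 0, 0.15, 100],
  [0, 0, 0, 0, 0, 0.15, 100],
  [0, 0, 0, 0, 0, 0.15, 100],
  [0, 0, 0, 0, 0, 0.15, 100],
  [0, 0, 0, 0, 0, 0.15, 100],
  [0, 0, 0, 0, 0, 0.15, 100],
  [0, 0, 0, 0, 0, 0.15, 100],
])

```text
t: 1.75
eef_pos: [168.3, 600.0, 315.4]
tcp_rot: [3.135, 0.008, 0.512]
ft_force: [-0.5, 0.5, -0.1]
opening: 1.0
```

Run:
```python
from h import *
from cell import *
go(state(),440,380,300,15.2)
go(state(),560,50,300,15.2)
```

```text
pos [168.3 600.  315.4] rot [3.1352 0.0078 0.5119] t 1.75 F [-0.5  0.5 -0.1] open 1.0
world d [ 271.7 -220.   -15.4] tool d [129.2 324.8  16.5] az 0.247 tilt vec [ 0.0094 -0.0037  0.    ] tool-tilt [0.0064 0.0078 0.    ]
pos [168.3 600.  315.4] rot [3.1352 0.0078 0.5119] t 1.75 F [-0.5  0.5 -0.1] open 1.0
world d [ 391.7 -550.   -15.4] tool d [ 72.2 671.3  19.2] az 0.247 tilt vec [ 0.0094 -0.0037  0.    ] tool-tilt [0.0064 0.0078 0.    ]
```

Rotation tracks well. Next I'll travel over the jug and crock at z ≈ 315.

Request:
play_rows([
  [0, 0, 0, 0.006, 0.008, 0.12, 100],
  [0, 0, 0, 0, 0, 0.127, 100],
  [0.025, 0.04, 0, 0, 0, 0, 100],
  [0.025, 0.04, 0, 0, 0, 0, 100],
  [0.025, 0.04, 0, 0, 0, 0, 100],
  [0.025, 0.04, 0, 0, 0, 0, 100],
  [0.025, 0.04, 0, 0, 0, 0, 100],
  [0.025, 0.04, 0, 0, 0, 0, 100],
])

```text
t: 2.55
eef_pos: [374.9, 400.5, 312.8]
tcp_rot: [3.139, 0.003, 0.256]
ft_force: [1.1, 0.5, 0.3]
opening: 1.002
```

Run:
```python
from h import *
from cell import *
go(state(),500,100,300,15.2)
go(state(),446,-146,160,15.2)
```

```text
pos [374.9 400.5 312.8] rot [3.1386e+00 2.6000e-03 2.5570e-01] t 2.55 F [1.1 0.5 0.3] open 1.002
world d [ 125.1 -300.5  -12.8] tool d [ 45.1 322.3  13.6] az -0.01 tilt vec [ 0.0035 -0.0018  0.    ] tool-tilt [ 0.003   0.0026 -0.    ]
pos [374.9 400.5 312.8] rot [3.1386e+00 2.6000e-03 2.5570e-01] t 2.55 F [1.1 0.5 0.3] open 1.002
world d [  71.1 -546.5 -152.8] tool d [-69.  546.2 154.6] az -0.01 tilt vec [ 0.0035 -0.0018  0.    ] tool-tilt [ 0.003   0.0026 -0.    ]
```

Request:
play_rows([
  [0.005, 0.045, 0, 0, 0, 0, 100],
  [0.005, 0.045, 0, 0, 0, 0, 100],
  [0.005, 0.045, 0, 0, 0, 0, 100],
  [0, 0.045, 0, 0, 0, 0, 100],
  [0, 0.045, 0, 0, 0, 0, 100],
  [-0.01, 0.045, 0.01, 0, 0, 0, 100],
  [-0.02, 0.045, 0.02, 0, 0, 0, 100],
  [-0.02, 0.045, 0.02, 0, 0, 0, 100],
])

```text
t: 3.35
eef_pos: [437.9, 37.4, 266.0]
tcp_rot: [3.137, 0.0, 0.255]
ft_force: [2.0, 0.2, -0.1]
opening: 1.001
```

Run:
```python
from h import *
from cell import *
go(state(),446.4,-145.9,160,15.2)
```

```text
pos [437.9  37.4 266. ] rot [3.137e+00 2.000e-04 2.549e-01] t 3.35 F [ 2.   0.2 -0.1] open 1.001
world d [   8.5 -183.3 -106. ] tool d [-38.  179.1 106.8] az -0.01 tilt vec [0.0045 0.001  0.    ] tool-tilt [0.0046 0.0002 0.    ]
```

Request:
play_rows([
  [-0.008, 0.036, 0.02, 0.0045, 0, -0.01, 100],
  [-0.008, 0.036, 0.02, 0, 0, 0, 100],
  [-0.008, 0.036, 0.02, 0, 0, 0, 100],
  [-0.008, 0.036, 0.02, 0, 0, 0, 100],
  [-0.006, 0.034, 0.02, 0, 0, 0, 100],
  [0, 0, 0, 0, 0, 0, 100],
])

```text
t: 3.95
eef_pos: [444.4, -155.8, 161.1]
tcp_rot: [-3.141, 0.0, 0.26]
ft_force: [-0.0, 0.3, 1.2]
opening: 0.998
```

Run:
```python
from h import *
from cell import *
for n in ["wrist","top"]:
    c=read_camera(n);cv2.imwrite(f"pics/{n}1.png",c["img"][:,:,::-1]);np.savez(f"pics/{n}1.npz",**c)
go(state(),446.4,-145.9,32,15.2)
```

```text
pos [ 444.6 -153.3  162.9] rot [ 3.1415e+00 -9.0000e-04  2.6190e-01] t 4.05 F [-0.1  0.8 -0.9] open 0.998
world d [   1.8    7.4 -130.9] tool d [  3.5  -6.7 130.9] az -0.003 tilt vec [-0.0002  0.0009  0.    ] tool-tilt [ 0.0001 -0.0009  0.    ]
```

View pics/wrist1.png

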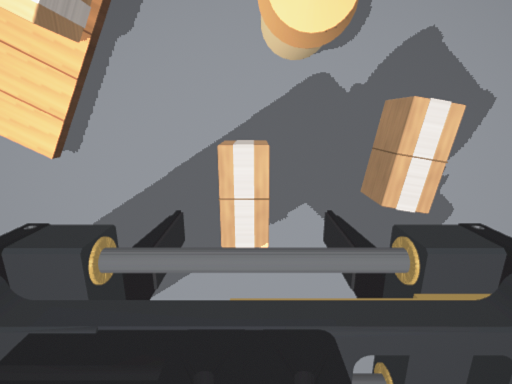

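View pics/top1.png

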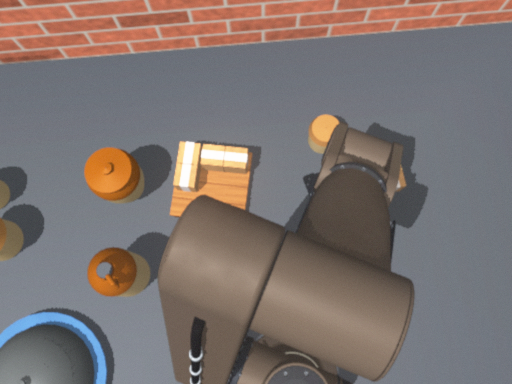

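The wrist view shows carton A between the fingers, with its far end at rows 141 and its twine line at about (244,199). I'll cross-check its position with this camera.

Run:
```python
from h import *
c=dict(np.load("pics/wrist1.npz"))
P=ray(c,[(244,199),(219,142),(269,142),(219,199),(270,199)],64)[:,:2];print(P.round(1), np.linalg.norm(P[1]-P[2]),(P[1]+P[2])/2)
e=(P[1]+P[2])/2;u=np.array([np.cos(np.radians(15.2)),np.sin(np.radians(15.2))]);print("ctr from end",e-60*u)
```

```text
[[ 426.3 -149.6]
 [ 480.6 -108.3]
 [ 494.3 -159.5]
 [ 419.1 -122.6]
 [ 433.9 -177.7]] 53.00392103257119 [ 487.41218316 -133.86402082]
ctr from end [ 429.5111935  -149.59537154]
```

The two views agree to within about 2 mm. Descending.

Request:
play_rows([
  [0.0035, -0.0067, 0.02, 0, 0, -0.003, 100],
  [0, 0, 0.02, 0, 0, 0, 100],
  [0, 0, 0.02, 0, 0, 0, 100],
  [0, 0, 0.02, 0, 0, 0, 100],
  [0, 0, 0.02, 0, 0, 0, 100],
  [0, 0, 0.015, 0, 0, 0, 100],
  [0, 0, 0.01, 0, 0, 0, 100],
  [0, 0, 0, 0, 0, 0, 100],
])

```text
t: 4.85
eef_pos: [450.5, -137.7, 40.8]
tcp_rot: [3.135, -0.01, 0.275]
ft_force: [-0.0, 1.3, -0.1]
opening: 0.997
```

Run:
```python
from h import *
from cell import *
go(state(),446.4,-145.9,32,15.2)
```

```text
pos [ 450.5 -137.7   40.8] rot [ 3.1346 -0.0101  0.2751] t 4.85 F [-0.   1.3 -0.1] open 0.997
world d [-4.1 -8.2 -8.8] tool d [-6.2  6.7  8.8] az 0.01 tilt vec [0.004  0.0117 0.    ] tool-tilt [ 0.007  -0.0101  0.    ]
```

Request:
play_rows([
  [-0.006, 0.0065, 0.004, 0.007, -0.01, 0.01, 100],
  [0, 0, 0.004, 0, 0, 0, 100],
  [0, 0, 0, 0, 0, 0, 100],
])

```text
t: 5.15
eef_pos: [447.2, -145.9, 34.2]
tcp_rot: [3.14, -0.002, 0.265]
ft_force: [0.1, -0.3, -0.6]
opening: 1.002
```

Run:
```python
from h import *
from cell import *
go(state(),446.4,-145.9,32,15.2)
```

```text
pos [ 447.2 -145.9   34.2] rot [ 3.1403e+00 -1.6000e-03  2.6540e-01] t 5.15 F [ 0.1 -0.3 -0.6] open 1.002
world d [-0.8 -0.  -2.2] tool d [-0.8 -0.2  2.2] az 0.0 tilt vec [0.0008 0.0018 0.    ] tool-tilt [ 0.0013 -0.0016 -0.    ]
```

Request:
play_rows([
  [0, 0, 0.001, 0.001, -0.0015, 0, 80],
  [0, 0, 0, 0, 0, 0, 70],
  [0, 0, 0, 0, 0, 0, 65],
  [0, 0, 0, 0, 0, 0, 60],
  [0, 0, 0, 0, 0, 0, 50],
  [0, 0, 0, 0, 0, 0, 50],
  [0, 0, 0, 0, 0, 0, 50],
  [0, 0, 0, 0, 0, 0, 50],
])

```text
t: 5.95
eef_pos: [447.5, -146.1, 34.0]
tcp_rot: [3.14, -0.001, 0.265]
ft_force: [0.2, 0.0, -0.0]
opening: 0.586
```

Run:
```python
from h import *
from cell import *
go(state(),446.4,-145.9,32,15.2)
c=read_camera("wrist");cv2.imwrite("pics/w2.png",c["img"][:,:,::-1])
```

```text
pos [ 447.5 -146.1   34. ] rot [ 3.1405e+00 -1.1000e-03  2.6480e-01] t 5.95 F [ 0.2  0.  -0. ] open 0.586
world d [-1.1  0.2 -2. ] tool d [-1.  -0.5  2. ] az -0.0 tilt vec [0.0008 0.0014 0.    ] tool-tilt [ 0.0011 -0.0011 -0.    ]
```

View pics/w2.png

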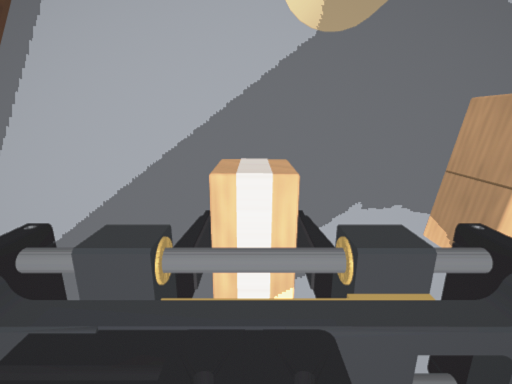

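Carton gripped (55.7 mm), far end visible with its top edge near row 177. I'll check its offset along the tool and lift slowly.

Request:
play_rows([
  [0, 0, -0.005, 0, 0, 0, 50],
  [0, 0, -0.01, 0, 0, 0, 50],
  [0, 0, -0.02, 0, 0, 0, 50],
  [0, 0, -0.03, 0, 0, 0, 50],
  [0, 0, -0.03, 0, 0, 0, 50],
  [0, 0, -0.02, 0, 0, 0, 50],
  [0, 0, -0.01, 0, 0, 0, 50],
  [0, 0, 0, 0, 0, 0, 50],
])

```text
t: 6.8
eef_pos: [446.6, -145.7, 168.3]
tcp_rot: [3.14, -0.002, 0.265]
ft_force: [0.1, -0.0, -1.9]
opening: 0.586
```

Run:
```python
from h import *
from cell import *
s=state();go(s,501.1,100.3,170,-11.2)
c=read_camera("wrist");cv2.imwrite("pics/w3.png",cv2.resize(c["img"][140:260,190:320,::-1],None,fx=5,fy=5,interpolation=cv2.INTER_CUBIC));np.savez("pics/w3.npz",**c,pos=s["eef_pos"],rot=s["tcp_rot"])
```

```text
pos [ 446.6 -145.7  168.3] rot [ 3.1401e+00 -1.5000e-03  2.6480e-01] t 6.8 F [ 0.1 -0.  -1.9] open 0.586
world d [ 54.5 246.    1.7] tool d [ 117.  -223.2   -1.8] az 0.46 tilt vec [0.001  0.0019 0.    ] tool-tilt [ 0.0015 -0.0015 -0.    ]
```

View pics/w3.png

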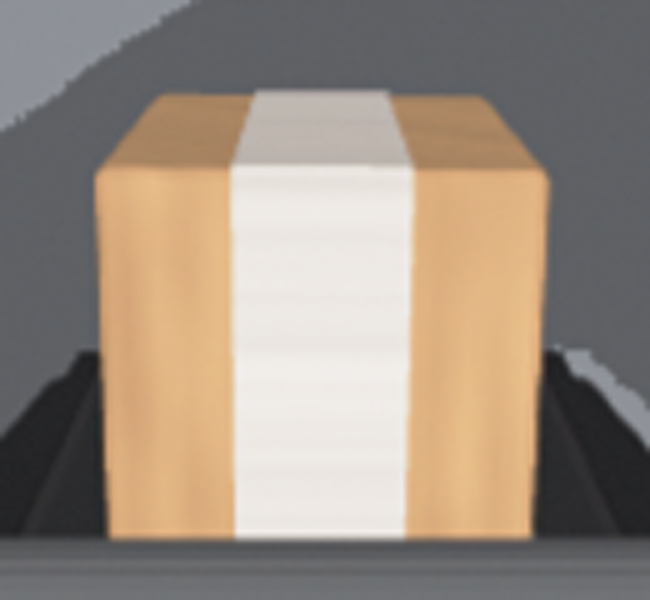

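Run:
```python
from h import *
c=dict(np.load("pics/w3.npz"))
R=Rt({"tcp_rot":c["rot"]})
f=lambda p:(np.array(p)+.5)/5-.5+np.array((190,140))
for pts,z in [([(96,168),(548,168)],c["pos"][2]-34+64),([(163,95),(484,95)],c["pos"][2]-34)]:
    P=ray(c,f(pts),z);print((P-c["pos"])@R, np.linalg.norm(P[0]-P[1]))
```

```text
[[ 39.03177112 -27.06300674 -29.98052337]
 [ 39.08160756  27.97707336 -29.89807428]] 55.040164418953154
[[ 38.69922712 -26.20755665  34.0203927 ]
 [ 38.75157375  27.74831832  34.10122304]] 53.95596090155181
```

Carton level in the grip, its centre 20.6 mm behind the TCP as planned. Turning to the board's yaw and moving above the right-hand place.

Request:
play_rows([
  [0, 0, 0, 0.001, -0.0015, 0.1, 50],
  [0, 0, 0, 0, 0, 0.13, 50],
  [0, 0, 0, 0, 0, 0.13, 50],
  [0, 0, 0, 0, 0, 0.09, 50],
  [0, 0, 0, 0, 0, 0, 50],
])

```text
t: 7.35
eef_pos: [444.5, -144.7, 165.1]
tcp_rot: [-3.14, 0.006, -0.202]
ft_force: [-0.0, 0.1, -1.6]
opening: 0.588
```

Run:
```python
from h import *
from cell import *
s=state();go(s,501.7,100.2,170,-11.2)
```

```text
pos [ 444.5 -144.7  165.1] rot [-3.1404  0.0056 -0.2022] t 7.35 F [-0.   0.1 -1.6] open 0.588
world d [ 57.2 244.9   4.9] tool d [   6.9 -251.4   -4.6] az -0.007 tilt vec [-0.0023 -0.0053 -0.    ] tool-tilt [-0.0012  0.0056 -0.    ]
```

Request:
play_rows([
  [0.001, -0.02, -0.001, -0.001, 0.0055, -0.007, 50],
  [0.001, -0.035, -0.001, 0, 0, 0, 50],
  [0.001, -0.04, -0.001, 0, 0, 0, 50],
  [0.001, -0.04, -0.001, 0, 0, 0, 50],
  [0.001, -0.04, -0.001, 0, 0, 0, 50],
  [0.001, -0.035, 0, 0, 0, 0, 50],
  [0.001, -0.025, 0, 0, 0, 0, 50],
  [0, -0.012, 0, 0, 0, 0, 50],
])

```text
t: 8.15
eef_pos: [497.0, 104.3, 166.3]
tcp_rot: [3.141, 0.007, -0.175]
ft_force: [0.4, -0.7, -0.6]
opening: 0.584
```

Request:
play_rows([
  [0, 0, 0, 0, 0, 0, 50],
  [0, 0, 0, 0, 0, 0, 50],
])

```text
t: 8.35
eef_pos: [496.5, 104.7, 165.5]
tcp_rot: [3.141, 0.008, -0.17]
ft_force: [0.1, -0.4, -1.0]
opening: 0.586
```

Run:
```python
from h import *
from cell import *
s=state();go(s,501.7,100.2,170,-11.2)
c=read_camera("wrist");cv2.imwrite("pics/w4.png",c["img"][:,:,::-1]);np.savez("pics/w4.npz",**c,pos=s["eef_pos"],rot=s["tcp_rot"])
c=read_camera("scene");cv2.imwrite("pics/s4.png",cv2.resize(c["img"][140:300,180:400,::-1],None,fx=3.5,fy=3.5,interpolation=cv2.INTER_CUBIC));np.savez("pics/s4.npz",**c,pos=s["eef_pos"],rot=s["tcp_rot"])
```

```text
pos [496.5 104.7 165.5] rot [ 3.1407  0.0083 -0.1699] t 8.35 F [ 0.1 -0.4 -1. ] open 0.586
world d [ 5.2 -4.5  4.5] tool d [ 5.9  3.5 -4.5] az 0.026 tilt vec [-0.0005 -0.0083 -0.    ] tool-tilt [ 0.0009  0.0083 -0.    ]
```

View pics/w4.png

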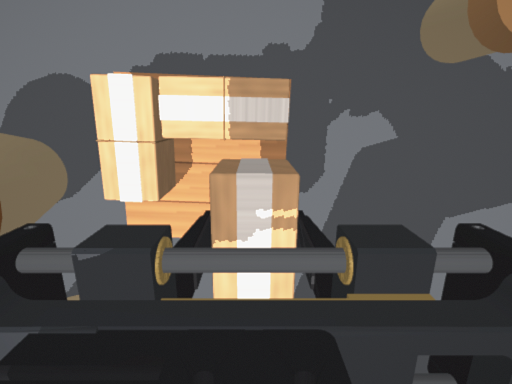

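View pics/s4.png

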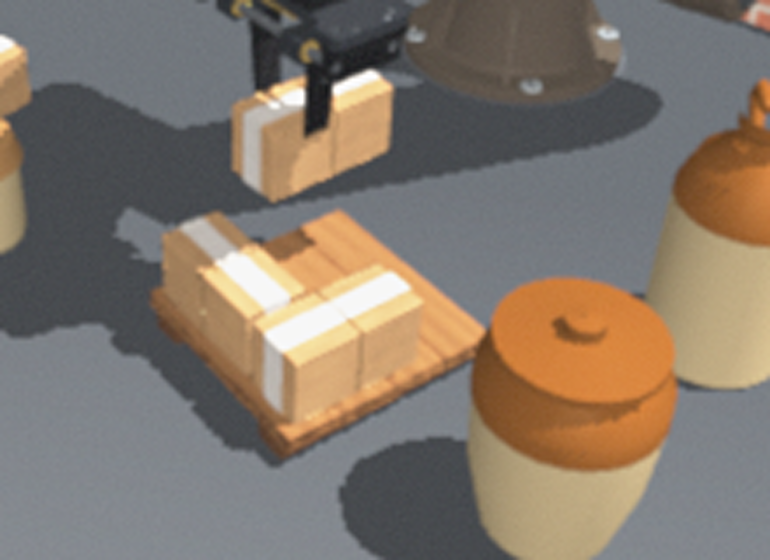

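The wrist view shows both laid cartons, with the far one's near edge at row ~139 and its right end at col ~289. I'll measure them in this camera against the tool.

Run:
```python
from h import *
import cv2
c=dict(np.load("pics/w4.npz"));cv2.imwrite("pics/w4z.png",cv2.resize(c["img"][60:220,80:310,::-1],None,fx=3.4,fy=3.4,interpolation=cv2.INTER_CUBIC))
```

```text
(no output)
```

View pics/w4z.png

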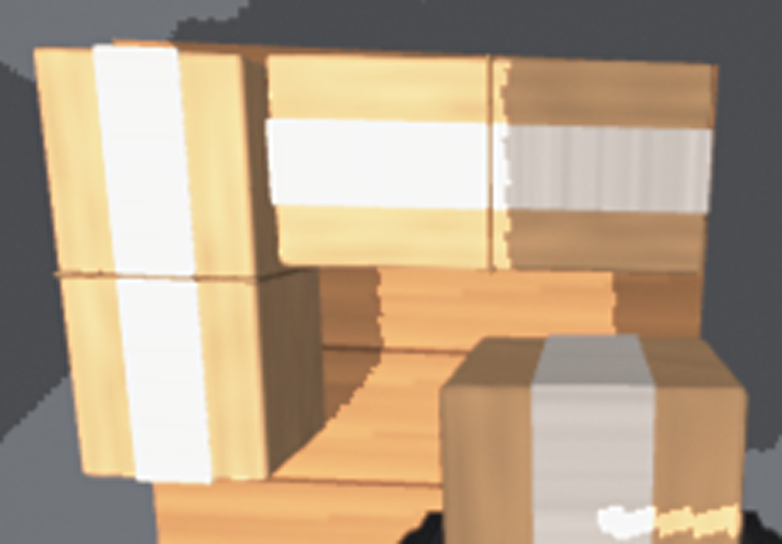

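Run:
```python
from h import *
c=dict(np.load("pics/w4.npz"))
f=lambda p:(np.array(p,float)+.5)/3.4-.5+np.array((80,60))
far=ray(c,f([(268,55),(716,65),(705,271),(277,264)]),94)[:,:2]
left=ray(c,f([(35,47),(243,55),(270,480),(83,472)]),94)[:,:2]
for n,p in(("far",far),("left",left)): print(n,p.round(1).tolist(),"ctr",p.mean(0).round(1),[np.linalg.norm(p[i]-p[i-1]).round(1) for i in range(4)])
print("far yaw",np.degrees(np.arctan2(*(far[0]-far[1])[::-1]))-90,np.degrees(np.arctan2(*(far[3]-far[2])[::-1]))-90)
print("left yaw",np.degrees(np.arctan2(*(left[1]-left[2])[::-1])),np.degrees(np.arctan2(*(left[0]-left[3])[::-1])))
th=np.radians(-11.0);R=np.array([[np.cos(th),-np.sin(th)],[np.sin(th),np.cos(th)]])
for n,p,b in(("far",far,(63,-31)),("left",left,(31,63))): print("board ctr from",n,p.mean(0)-R@b)
# held carton from same image
R3=Rt({"tcp_rot":c["rot"]})
h=ray(c,f([(441,388),(745,390)]),c["pos"][2]+30);print("held tool",(h-c["pos"])@R3)
```

```text
far [[617.6, 171.3], [595.1, 54.0], [541.7, 64.2], [563.9, 183.1]] ctr [579.6 118.2] [np.float64(54.9), np.float64(119.5), np.float64(54.4), np.float64(120.9)]
left [[629.9, 231.9], [618.7, 177.9], [502.2, 201.5], [514.1, 256.1]] ctr [566.2 216.9] [np.float64(118.3), np.float64(55.1), np.float64(118.8), np.float64(55.9)]
far yaw -10.848413679288726 -10.593648149747665
left yaw -11.470180519229363 -11.823826094289954
board ctr from far [523.65731989 160.60230916]
board ctr from left [523.78671861 160.93566758]
held tool [[ 38.78031835 -26.88006808 -30.34579094]
 [ 38.46676108  27.47894015 -30.29612718]]
```

The wrist and top cameras agree on the board centre, (523.7, 160.8) against (524.1, 160.0), and on a yaw of about −11.2°. Aligning.

Request:
play_rows([
  [0.0059, 0.0032, -0.0035, 0.001, 0.008, 0.026, 50],
  [0, 0, 0, 0, 0, 0, 50],
  [0, 0, 0, 0, 0, 0, 50],
])

```text
t: 8.75
eef_pos: [502.4, 97.3, 169.7]
tcp_rot: [-3.141, -0.001, -0.203]
ft_force: [-0.6, 0.0, -1.5]
opening: 0.591
```

Run:
```python
from h import *
from cell import *
s=state();go(s,501.7,100.6,72,-11.2)
```

```text
pos [502.4  97.3 169.7] rot [-3.1415e+00 -1.1000e-03 -2.0280e-01] t 8.75 F [-0.6  0.  -1.5] open 0.591
world d [ -0.7   3.3 -97.7] tool d [-1.5 -3.1 97.7] az -0.007 tilt vec [0.0001 0.0011 0.    ] tool-tilt [-0.0001 -0.0011 -0.    ]
```

Request:
play_rows([
  [-0.0012, -0.0025, 0.01, 0, -0.001, -0.007, 50],
  [0, 0, 0.015, 0, 0, 0, 50],
  [0, 0, 0.005, 0, 0, 0, 50],
  [0, 0, 0, 0, 0, 0, 50],
])

```text
t: 9.15
eef_pos: [501.5, 99.6, 137.7]
tcp_rot: [-3.141, -0.0, -0.196]
ft_force: [-0.5, 0.1, -0.6]
opening: 0.585
```

Run:
```python
from h import *
from cell import *
s=state();go(s,501.7,100.6,72,-11.2)
```

```text
pos [501.5  99.6 137.7] rot [-3.1414e+00 -1.0000e-04 -1.9570e-01] t 9.15 F [-0.5  0.1 -0.6] open 0.585
world d [  0.2   1.  -65.7] tool d [-0.  -1.  65.7] az -0.0 tilt vec [-0.0002  0.0001  0.    ] tool-tilt [-0.0002 -0.0001  0.    ]
```

Request:
play_rows([
  [0, -0.0008, 0.008, 0, 0, 0, 50],
  [0, 0, 0.01, 0, 0, 0, 50],
  [0, 0, 0.01, 0, 0, 0, 50],
  [0, 0, 0.01, 0, 0, 0, 50],
  [0, 0, 0.007, 0, 0, 0, 50],
  [0, 0, 0.003, 0, 0, 0, 50],
  [0, 0, 0, 0, 0, 0, 50],
])

```text
t: 9.85
eef_pos: [501.6, 100.7, 85.3]
tcp_rot: [-3.141, 0.0, -0.195]
ft_force: [0.7, 0.5, -1.5]
opening: 0.58
```

Run:
```python
from h import *
from cell import *
s=state();go(s,501.7,100.6,64,-11.2)
c=read_camera("wrist");cv2.imwrite("pics/w5.png",c["img"][:,:,::-1]);np.savez("pics/w5.npz",**c,pos=s["eef_pos"],rot=s["tcp_rot"])
```

```text
pos [501.6 100.7  85.3] rot [-3.1415e+00  4.0000e-04 -1.9510e-01] t 9.85 F [ 0.7  0.5 -1.5] open 0.58
world d [  0.1  -0.1 -21.3] tool d [ 0.1  0.1 21.3] az 0.0 tilt vec [-0.0002 -0.0004 -0.    ] tool-tilt [-0.0001  0.0004 -0.    ]
```

View pics/w5.png

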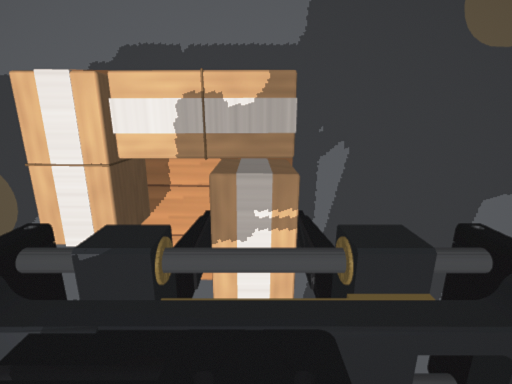

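Run:
```python
from h import *
c=dict(np.load("pics/w5.npz"));R3=Rt({"tcp_rot":c["rot"]})
cv2.imwrite("pics/w5z.png",cv2.resize(c["img"][120:220,190:320,::-1],None,fx=6,fy=6,interpolation=cv2.INTER_CUBIC))
```

```text
(no output)
```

View pics/w5z.png

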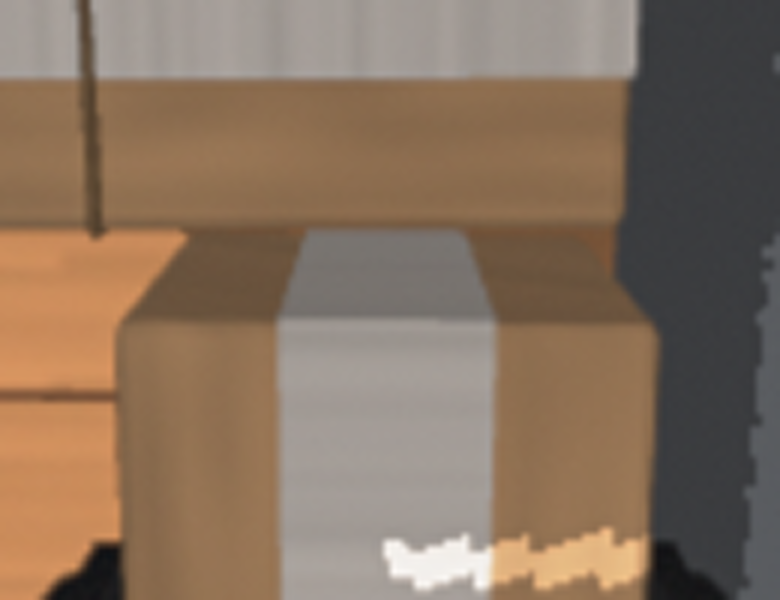

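Run:
```python
from h import *
c=dict(np.load("pics/w5.npz"));R3=Rt({"tcp_rot":c["rot"]})
f=lambda p:(np.array(p,float)+.5)/6-.5+np.array((190,120))
T=lambda pts,z:((ray(c,f(pts),z)-c["pos"])@R3)[:,:2].round(1)
print("far edge",T([(0,226),(622,221)],94),"held top",T([(118,326),(658,328)],c["pos"][2]+30),"held bot",T([(190,232),(600,240)],c["pos"][2]-34))
```

```text
far edge [[ 45.8 -43.5]
 [ 46.5  26.9]] held top [[ 38.6 -27. ]
 [ 38.5  27.8]] held bot [[ 39.  -27.2]
 [ 38.   30.3]]
```

The gap is about 7 mm and the sides are flush to within 1 mm. Lowering gently.

Request:
play_rows([
  [0.0006, -0.0005, 0.004, 0, 0, 0, 50],
  [0, 0, 0.005, 0, 0, 0, 50],
  [0, 0, 0.004, 0, 0, 0, 50],
  [0, 0, 0.003, 0, 0, 0, 50],
  [0, 0, 0.001, 0, 0, 0, 50],
  [0, 0, 0.0005, 0, 0, 0, 50],
])

```text
t: 10.5
eef_pos: [503.1, 101.2, 67.4]
tcp_rot: [-3.141, -0.002, -0.195]
ft_force: [0.0, -0.3, -0.4]
opening: 0.582
```

Run:
```python
from h import *
from cell import *
s=state();go(s,502.2,101.1,64,-11.2)
```

```text
pos [503.1 101.2  67.4] rot [-3.1409e+00 -1.7000e-03 -1.9510e-01] t 10.5 F [ 0.  -0.3 -0.4] open 0.582
world d [-0.9 -0.1 -3.4] tool d [-0.9  0.2  3.4] az 0.0 tilt vec [-0.0003  0.0018  0.    ] tool-tilt [-0.0007 -0.0017  0.    ]
```

Request:
play_rows([
  [-0.0009, 0, 0.001, -0.0007, -0.0017, 0, 50],
  [0, 0, 0.001, 0, 0, 0, 50],
  [0, 0, 0.0007, 0, 0, 0, 50],
])

```text
t: 10.8
eef_pos: [502.3, 101.4, 64.7]
tcp_rot: [-3.142, -0.0, -0.195]
ft_force: [-0.1, 0.7, -1.8]
opening: 0.591
```

Run:
```python
from h import *
from cell import *
s=state();go(s,502.2,101.1,64,-11.2)
```

```text
pos [502.3 101.4  64.7] rot [-3.1416e+00 -3.0000e-04 -1.9510e-01] t 10.8 F [-0.1  0.7 -1.8] open 0.591
world d [-0.1 -0.3 -0.7] tool d [-0.   0.3  0.7] az 0.0 tilt vec [0.     0.0003 0.    ] tool-tilt [-0.     -0.0003 -0.    ]
```

Request:
play_rows([
  [0, 0.0003, 0.0005, 0, 0, 0, 50],
  [0, 0, 0.0005, 0, 0, 0, 50],
  [0, 0, 0, 0, 0, 0, 50],
])

```text
t: 11.1
eef_pos: [502.3, 101.1, 64.0]
tcp_rot: [-3.141, -0.001, -0.195]
ft_force: [-0.0, -0.3, -1.6]
opening: 0.585
```

Run:
```python
from h import *
from cell import *
s=state();go(s,502.2,101.1,64,-11.2)
```

```text
pos [502.3 101.1  64. ] rot [-3.1415e+00 -7.0000e-04 -1.9500e-01] t 11.1 F [-0.  -0.3 -1.6] open 0.585
world d [-0.1  0.  -0. ] tool d [-0.1  0.   0. ] az 0.001 tilt vec [0.     0.0007 0.    ] tool-tilt [-0.0001 -0.0007  0.    ]
```

Request:
play_rows([
  [0, 0, 0.0006, 0, 0, 0, 50],
  [0, 0, 0, 0, 0, 0, 50],
])

```text
t: 11.3
eef_pos: [502.4, 101.1, 64.0]
tcp_rot: [-3.141, -0.001, -0.195]
ft_force: [0.8, 0.1, -0.9]
opening: 0.584
```

Request:
play_rows([
  [0, 0, 0.0006, 0, 0, 0, 50],
  [0, 0, 0, 0, 0, 0, 50],
])

```text
t: 11.5
eef_pos: [502.6, 101.2, 64.0]
tcp_rot: [-3.141, -0.002, -0.195]
ft_force: [-0.0, -0.6, -1.4]
opening: 0.584
```

Request:
play_rows([
  [0, 0, 0.0012, 0, 0, 0, 50],
  [0, 0, 0, 0, 0, 0, 50],
])

```text
t: 11.7
eef_pos: [502.8, 101.3, 64.0]
tcp_rot: [-3.141, -0.003, -0.195]
ft_force: [0.4, -0.6, -1.6]
opening: 0.587
```

Run:
```python
from h import *
from cell import *
for i in range(2):
    c=read_camera("wrist");s=state();print(s["ft_force"].round(2))
go(s,502.2,101.1,64,-11.2)
cv2.imwrite("pics/w6.png",cv2.resize(c["img"][120:220,190:320,::-1],None,fx=6,fy=6,interpolation=cv2.INTER_CUBIC));np.savez("pics/w6.npz",**c,pos=s["eef_pos"],rot=s["tcp_rot"])
c=read_camera("scene");cv2.imwrite("pics/s6.png",cv2.resize(c["img"][180:280,200:340,::-1],None,fx=5.5,fy=5.5,interpolation=cv2.INTER_CUBIC))
```

```text
[0.29 0.34 0.28]
[-2.18  0.95  5.44]
pos [502.9 101.3  63.8] rot [-3.1407 -0.0033 -0.1947] t 11.8 F [-2.2  1.   5.4] open 0.586
world d [-0.7 -0.2  0.2] tool d [-0.7  0.4 -0.2] az 0.001 tilt vec [-0.0002  0.0034  0.    ] tool-tilt [-0.0009 -0.0033  0.    ]
```

View pics/w6.png

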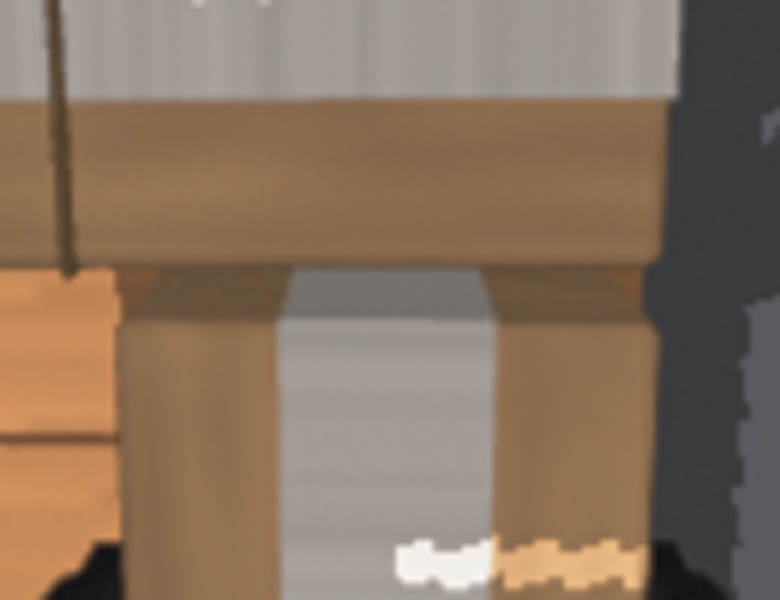

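View pics/s6.png

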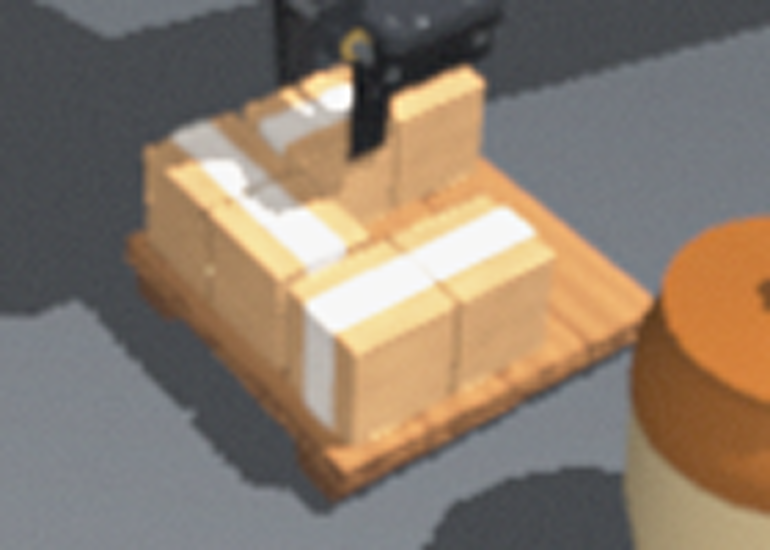

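Contact (Fz +5 N): the carton is down, with its far end at zoom row 320 and the neighbour's edge at row 266. I'll check the gap before letting go.

Run:
```python
from h import *
c=dict(np.load("pics/w6.npz"));R3=Rt({"tcp_rot":c["rot"]})
f=lambda p:(np.array(p,float)+.5)/6-.5+np.array((190,120))
T=lambda pts,z:((ray(c,f(pts),z)-c["pos"])@R3)[:,:2].round(1)
print("far edge",T([(0,268),(658,263)],94),"held top",T([(118,322),(658,324)],94))
from cell import *
go(state(),502.2,101.1,64,-11.2)
```

```text
far edge [[ 44.5 -38.6]
 [ 45.1  27.6]] held top [[ 38.9 -27. ]
 [ 38.8  27.8]]
pos [502.9 101.3  63.9] rot [-3.1407e+00 -3.1000e-03 -1.9470e-01] t 11.85 F [-0.8  0.4  4.5] open 0.583
world d [-0.7 -0.2  0.1] tool d [-0.7  0.4 -0.1] az 0.001 tilt vec [-0.0002  0.0033  0.    ] tool-tilt [-0.0009 -0.0031  0.    ]
```

The gap is 5.9 mm with flush sides. Releasing.

Request:
play_rows([
  [0, 0, 0, 0, 0, 0, 62],
  [0, 0, 0, 0, 0, 0, 66],
  [0, 0, 0, 0, 0, 0, 75],
  [0, 0, 0, 0, 0, 0, 85],
  [0, 0, 0, 0, 0, 0, 85],
])

```text
t: 12.35
eef_pos: [502.8, 101.2, 63.1]
tcp_rot: [-3.141, -0.002, -0.195]
ft_force: [1.0, -0.2, -0.0]
opening: 0.828
```

Request:
play_rows([
  [0, 0, -0.005, 0, 0, 0, 85],
  [0, 0, -0.015, 0, 0, 0, 85],
  [0, 0, -0.03, 0, 0, 0, 85],
  [0, 0, -0.04, 0, 0, 0, 85],
  [0, 0, -0.03, 0, 0, 0, 85],
  [0, 0, 0, 0, 0, 0, 100],
])

```text
t: 12.95
eef_pos: [502.0, 101.1, 188.2]
tcp_rot: [3.142, 0.0, -0.195]
ft_force: [-0.2, -0.7, -0.1]
opening: 0.89
```

Run:
```python
from h import *
from cell import *
s=state();u=np.array([np.cos(np.radians(5.5)),np.sin(np.radians(5.5))]);p=np.array([521.2,-324.6])-20*u;print(p)
go(s,p[0],p[1],170,5.5)
c=read_camera("wrist");cv2.imwrite("pics/w7.png",c["img"][:,:,::-1]);np.savez("pics/w7.npz",**c,pos=s["eef_pos"],rot=s["tcp_rot"])
```

```text
[ 501.29207603 -326.51691505]
pos [502.  101.1 188.2] rot [ 3.1416e+00  2.0000e-04 -1.9500e-01] t 12.95 F [-0.2 -0.7 -0.1] open 0.89
world d [  -0.7 -427.7  -18.2] tool d [ 82.2 419.7  18.2] az -0.291 tilt vec [-0.     -0.0002 -0.    ] tool-tilt [0.     0.0002 0.    ]
```

View pics/w7.png

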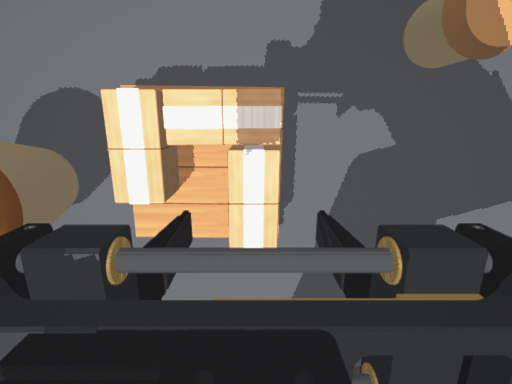

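The first carton sits cleanly in the right-hand place. Moving on to the second carton.

Request:
play_rows([
  [0, 0, 0, 0, 0, -0.145, 100],
  [0, 0, 0, 0, 0, -0.146, 100],
  [-0.002, 0.03, 0, 0, 0, 0, 100],
  [-0.005, 0.045, 0, 0, 0, 0, 100],
  [-0.005, 0.045, 0, 0, 0, 0, 100],
  [-0.005, 0.045, 0, 0, 0, 0, 100],
  [-0.005, 0.045, 0, 0, 0, 0, 100],
  [-0.005, 0.045, 0, 0, 0, 0, 100],
])

```text
t: 13.8
eef_pos: [498.1, -159.0, 178.0]
tcp_rot: [-3.137, 0.014, 0.117]
ft_force: [0.4, 1.1, 0.6]
opening: 1.002
```

Request:
play_rows([
  [-0.005, 0.045, 0, 0, 0, 0, 100],
  [-0.004, 0.04, 0, 0, 0, 0, 100],
  [-0.002, 0.025, 0, 0, 0, 0, 100],
  [0, 0.01, 0, 0, 0, 0, 100],
  [0, 0, 0, 0, 0, 0, 100],
])

```text
t: 14.3
eef_pos: [497.4, -288.1, 170.6]
tcp_rot: [-3.131, 0.021, 0.111]
ft_force: [0.1, 0.5, -0.3]
opening: 1.001
```

Run:
```python
from h import *
from cell import *
s=state();go(s,501.3,-326.5,170,5.5)
```

```text
pos [ 497.4 -288.1  170.6] rot [-3.1313  0.0208  0.1108] t 14.3 F [ 0.1  0.5 -0.3] open 1.001
world d [  3.9 -38.4  -0.6] tool d [-0.4 38.6  0.2] az 0.015 tilt vec [-0.0079 -0.0218 -0.    ] tool-tilt [-0.0103  0.0208 -0.    ]
```

Request:
play_rows([
  [-0.0004, 0.02, 0, -0.01, 0.021, 0.015, 100],
  [0, 0.0186, 0, 0, 0, 0, 100],
  [0, 0, 0, 0, 0, 0, 100],
  [0, 0, 0, 0, 0, 0, 100],
])

```text
t: 14.7
eef_pos: [501.2, -323.2, 168.7]
tcp_rot: [-3.138, 0.003, 0.099]
ft_force: [0.2, 0.2, -0.3]
opening: 0.998
```

Run:
```python
from h import *
from cell import *
s=state();go(s,501.3,-326.5,170,5.5)
c=read_camera("wrist");cv2.imwrite("pics/w8.png",c["img"][:,:,::-1]);np.savez("pics/w8.npz",**c,pos=s["eef_pos"],rot=s["tcp_rot"])
```

```text
pos [ 501.2 -323.2  168.7] rot [-3.1378e+00  2.8000e-03  9.9000e-02] t 14.7 F [ 0.2  0.2 -0.3] open 0.998
world d [ 0.1 -3.3  1.3] tool d [-0.2  3.3 -1.4] az 0.003 tilt vec [-0.0035 -0.0031 -0.    ] tool-tilt [-0.0038  0.0028 -0.    ]
```

View pics/w8.png

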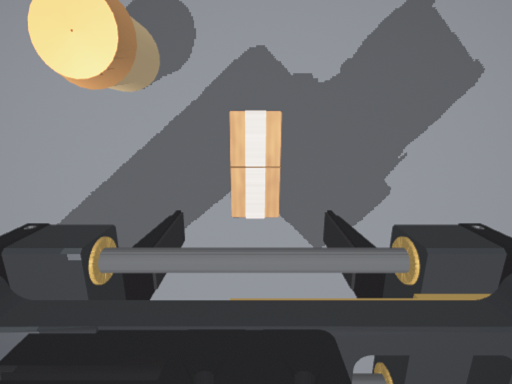

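Run:
```python
from h import *
c=dict(np.load("pics/w8.npz"))
P=ray(c,[(230,111.5),(281.5,111.5),(280,217),(232,217)],64)[:,:2];print(P.round(1),P.mean(0),[np.linalg.norm(P[i]-P[i-1]).round(1) for i in range(4)],np.degrees(np.arctan2(*(P[0]-P[3])[::-1])),np.degrees(np.arctan2(*(P[1]-P[2])[::-1])))
```

```text
[[ 576.5 -290.3]
 [ 581.9 -344.5]
 [ 464.  -357.7]
 [ 458.3 -301.9]] [ 520.20384799 -323.60375499] [np.float64(118.7), np.float64(54.4), np.float64(118.6), np.float64(56.2)] 5.572728530357616 6.410237410396657
```

Carton B reads (520.5, −324), matching the top view. Descending.

Request:
play_rows([
  [-0.0005, 0.003, 0.018, -0.004, 0.003, 0.002, 100],
  [0, 0, 0.02, 0, 0, 0, 100],
  [0, 0, 0.02, 0, 0, 0, 100],
  [0, 0, 0.02, 0, 0, 0, 100],
  [0, 0, 0.02, 0, 0, 0, 100],
  [0, 0, 0.015, 0, 0, 0, 100],
  [0, 0, 0.005, 0, 0, 0, 100],
  [0, 0, 0, 0, 0, 0, 100],
])

```text
t: 15.55
eef_pos: [502.9, -319.7, 48.5]
tcp_rot: [3.141, -0.001, 0.105]
ft_force: [-0.5, -0.5, 0.3]
opening: 0.999
```

Run:
```python
from h import *
from cell import *
s=state();go(s,500.8,-326.1,34,5.6)
```

```text
pos [ 502.9 -319.7   48.5] rot [ 3.1409e+00 -7.0000e-04  1.0460e-01] t 15.55 F [-0.5 -0.5  0.3] open 0.999
world d [ -2.1  -6.4 -14.5] tool d [-2.7  6.1 14.5] az 0.007 tilt vec [0.0006 0.0008 0.    ] tool-tilt [ 0.0007 -0.0007 -0.    ]
```

Request:
play_rows([
  [-0.0027, 0.006, 0.006, 0, 0, 0.007, 100],
  [0, 0, 0.006, 0, 0, 0, 100],
  [0, 0, 0.002, 0, 0, 0, 100],
  [0, 0, 0, 0, 0, 0, 100],
])

```text
t: 15.95
eef_pos: [501.6, -326.8, 35.6]
tcp_rot: [3.139, -0.003, 0.098]
ft_force: [0.1, -0.1, -0.0]
opening: 0.999
```

Run:
```python
from h import *
from cell import *
s=state();go(s,500.8,-326.1,34,5.6)
```

```text
pos [ 501.6 -326.8   35.6] rot [ 3.1388e+00 -2.8000e-03  9.7600e-02] t 15.95 F [ 0.1 -0.1 -0. ] open 0.999
world d [-0.8  0.7 -1.6] tool d [-0.7 -0.7  1.6] az -0.0 tilt vec [0.0025 0.0031 0.    ] tool-tilt [ 0.0028 -0.0028 -0.    ]
```

Request:
play_rows([
  [-0.0007, -0.0007, 0.0015, 0.003, -0.003, 0, 80],
  [0, 0, 0, 0, 0, 0, 70],
  [0, 0, 0, 0, 0, 0, 65],
  [0, 0, 0, 0, 0, 0, 60],
  [0, 0, 0, 0, 0, 0, 50],
  [0, 0, 0, 0, 0, 0, 50],
  [0, 0, 0, 0, 0, 0, 50],
])

```text
t: 16.65
eef_pos: [501.0, -326.2, 34.8]
tcp_rot: [3.141, -0.0, 0.098]
ft_force: [-1.0, -0.7, -1.4]
opening: 0.588
```

Run:
```python
from h import *
from cell import *
s=state();go(s,500.8,-326.1,34,5.6)
```

```text
pos [ 501.  -326.2   34.8] rot [ 3.1414e+00 -3.0000e-04  9.7600e-02] t 16.65 F [-1.  -0.7 -1.4] open 0.588
world d [-0.2  0.1 -0.8] tool d [-0.1 -0.1  0.8] az -0.0 tilt vec [0.0002 0.0003 0.    ] tool-tilt [ 0.0002 -0.0003 -0.    ]
```

Request:
play_rows([
  [0, 0, -0.005, 0, 0, 0, 50],
  [0, 0, -0.01, 0, 0, 0, 50],
  [0, 0, -0.025, 0, 0, 0, 50],
  [0, 0, -0.035, 0, 0, 0, 50],
  [0, 0, -0.035, 0, 0, 0, 50],
  [0, 0, -0.03, 0, 0, 0, 50],
  [0, 0, -0.01, 0, 0, 0, 50],
  [0, 0, 0, 0, 0, 0, 50],
])

```text
t: 17.45
eef_pos: [500.3, -325.7, 193.5]
tcp_rot: [-3.141, 0.0, 0.098]
ft_force: [-0.1, 0.7, -2.1]
opening: 0.585
```

Run:
```python
from h import *
from cell import *
s=state();go(s,464.2,183.8,185,5.6)
c=read_camera("wrist");cv2.imwrite("pics/w9.png",c["img"][:,:,::-1]);np.savez("pics/w9.npz",**c,pos=s["eef_pos"],rot=s["tcp_rot"])
```

```text
pos [ 500.3 -325.7  193.5] rot [-3.1414e+00  2.0000e-04  9.7600e-02] t 17.45 F [-0.1  0.7 -2.1] open 0.585
world d [-36.1 509.5  -8.5] tool d [  13.8 -510.5    8.6] az -0.0 tilt vec [-0.0002 -0.0002 -0.    ] tool-tilt [-0.0002  0.0002  0.    ]
```

View pics/w9.png

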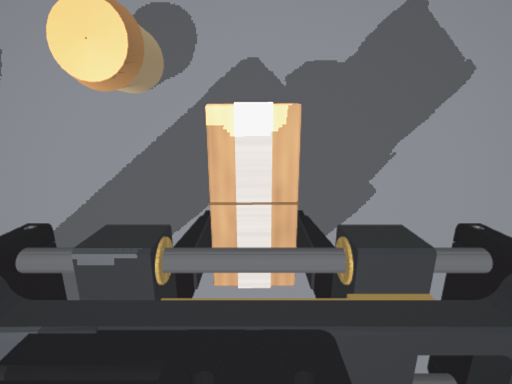

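Second carton held level, far end at row 104. Carrying it across.

Request:
play_rows([
  [0, -0.015, 0, 0, 0, 0, 50],
  [0.001, -0.03, 0, 0, 0, 0, 50],
  [0.001, -0.04, 0, 0, 0, 0, 50],
  [0.001, -0.04, 0, 0, 0, 0, 50],
  [0.001, -0.04, 0, 0, 0, 0, 50],
  [0.001, -0.04, 0, 0, 0, 0, 50],
  [0.001, -0.04, 0, 0, 0, 0, 50],
  [0.001, -0.04, 0, 0, 0, 0, 50],
])

```text
t: 18.3
eef_pos: [471.3, -28.1, 181.4]
tcp_rot: [-3.13, 0.019, 0.091]
ft_force: [0.7, -0.4, -1.3]
opening: 0.583
```

Request:
play_rows([
  [0.001, -0.04, 0, 0, 0, 0, 50],
  [0.001, -0.04, 0, 0, 0, 0, 50],
  [0.001, -0.04, 0, 0, 0, 0, 50],
  [0.001, -0.04, 0, 0, 0, 0, 50],
  [0.001, -0.03, 0, 0, 0, 0, 50],
  [0.001, -0.015, 0, 0, 0, 0, 50],
  [0, 0, 0, 0, 0, 0, 50],
  [0, 0, 0, 0, 0, 0, 50],
])

```text
t: 19.1
eef_pos: [444.7, 191.9, 173.2]
tcp_rot: [-3.13, 0.04, 0.098]
ft_force: [-0.5, 0.0, -1.6]
opening: 0.585
```

Run:
```python
from h import *
from cell import *
s=state();go(s,464.2,183.8,185,78.8);print(s["joints"])
```

```text
pos [444.7 191.9 173.2] rot [-3.1295  0.04    0.0983] t 19.1 F [-0.5  0.  -1.6] open 0.585
world d [19.5 -8.1 11.8] tool d [ 18.1   9.8 -12.6] az -1.277 tilt vec [-0.0081 -0.0409 -0.    ] tool-tilt [-0.012   0.0399  0.    ]
[0.25982353 0.33421156 1.89917178 0.02258205 0.94583518 1.71897223]
```

Request:
play_rows([
  [0.018, 0.01, -0.012, -0.012, 0.04, 0, 50],
  [0, 0, 0, 0, 0, -0.08, 50],
  [0, 0, 0, 0, 0, -0.14, 50],
  [0, 0, 0, 0, 0, -0.14, 50],
  [0, 0, 0, 0, 0, -0.14, 50],
  [0, 0, 0, 0, 0, -0.14, 50],
  [0, 0, 0, 0, 0, -0.14, 50],
  [0, 0, 0, 0, 0, -0.14, 50],
])

```text
t: 19.9
eef_pos: [472.6, 172.3, 187.8]
tcp_rot: [3.125, -0.004, 1.041]
ft_force: [1.0, -0.1, -0.9]
opening: 0.585
```

Run:
```python
from h import *
from cell import *
s=state();go(s,464.2,183.8,185,78.8);print(s["joints"])
```

```text
pos [472.6 172.3 187.8] rot [ 3.1251 -0.0039  1.0413] t 19.9 F [ 1.  -0.1 -0.9] open 0.585
world d [-8.4 11.5 -2.8] tool d [  5.7 -13.1   2.6] az -0.334 tilt vec [0.005  0.0162 0.    ] tool-tilt [ 0.0165 -0.0039  0.    ]
[ 0.22320279  0.32196084  1.87032419 -0.01050014  0.93462311  0.75889194]
```

Request:
play_rows([
  [0, 0, 0, 0.016, -0.004, -0.12, 50],
  [0, 0, 0, 0, 0, -0.12, 50],
  [0, 0, 0, 0, 0, -0.094, 50],
  [0.0025, -0.014, 0, 0, 0, 0, 50],
  [0, 0, 0, 0, 0, 0, 50],
  [0, 0, 0, 0, 0, 0, 50],
])

```text
t: 20.5
eef_pos: [463.6, 170.0, 190.5]
tcp_rot: [3.13, 0.002, 1.379]
ft_force: [0.4, -0.5, -0.2]
opening: 0.588
```

Run:
```python
from h import *
from cell import *
s=state();go(s,464.2,183.8,185,78.8)
c=read_camera("wrist");cv2.imwrite("pics/w10.png",c["img"][:,:,::-1]);np.savez("pics/w10.npz",**c,pos=s["eef_pos"],rot=s["tcp_rot"])
```

```text
pos [463.6 170.  190.5] rot [3.1305e+00 1.7000e-03 1.3790e+00] t 20.5 F [ 0.4 -0.5 -0.2] open 0.588
world d [ 0.6 13.8 -5.5] tool d [13.7 -2.1  5.4] az 0.004 tilt vec [0.0038 0.0106 0.    ] tool-tilt [ 0.0111  0.0017 -0.    ]
```

View pics/w10.png

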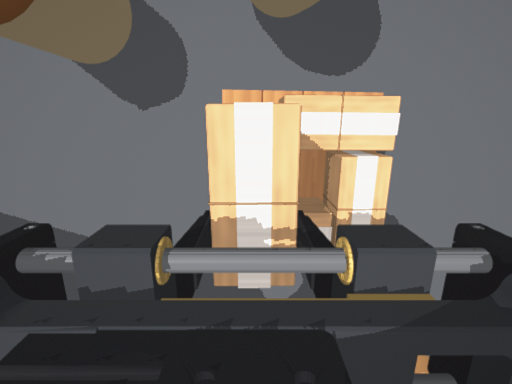

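The held carton's inner side and the left carton's near end (col ~285) are both in view. I'll align and lower partway.

Request:
play_rows([
  [0.012, -0.002, 0.005, 0.011, 0.0017, 0.004, 50],
  [0, 0, 0.01, 0, 0, 0, 50],
  [0, 0, 0.015, 0, 0, 0, 50],
  [0, 0, 0.01, 0, 0, 0, 50],
  [0, 0, 0, 0, 0, 0, 50],
  [0, 0, 0, 0, 0, 0, 50],
])

```text
t: 21.15
eef_pos: [464.2, 183.9, 146.6]
tcp_rot: [-3.14, 0.0, 1.372]
ft_force: [0.4, 0.5, -0.8]
opening: 0.588
```

Run:
```python
from h import *
from cell import *
s=state();go(s,464.2,183.8,140,78.8)
```

```text
pos [464.2 183.9 146.6] rot [-3.1399e+00  3.0000e-04  1.3724e+00] t 21.15 F [ 0.4  0.5 -0.8] open 0.588
world d [ 0.  -0.1 -6.6] tool d [-0.   0.   6.6] az -0.003 tilt vec [-0.0001 -0.0017 -0.    ] tool-tilt [-0.0017  0.0003  0.    ]
```

Run:
```python
from h import *
from cell import *
s=state()
c=read_camera("wrist");cv2.imwrite("pics/w11.png",cv2.resize(c["img"][70:270,190:410,::-1],None,fx=3,fy=3,interpolation=cv2.INTER_CUBIC));np.savez("pics/w11.npz",**c,pos=s["eef_pos"],rot=s["tcp_rot"])
```

```text
(no output)
```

View pics/w11.png

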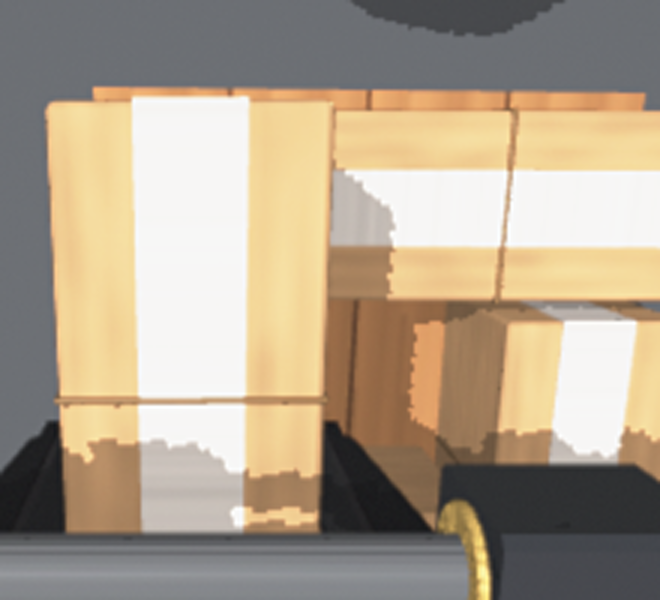

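Run:
```python
from h import *
c=dict(np.load("pics/w11.npz"));R3=Rt({"tcp_rot":c["rot"]})
f=lambda p:(np.array(p,float)+.5)/3-.5+np.array((190,70))
T=lambda pts,z:((ray(c,f(pts),z)-c["pos"])@R3)[:,:2].round(1)
print("left twine",T([(516,110),(498,300)],94),"outer edge",T([(340,110),(650,112)],94),"inner",T([(335,298),(650,301)],94))
print("held top",T([(48,103),(333,101)],c["pos"][2]+29.2),"twine",T([(55,401),(326,401)],c["pos"][2]+29.2))
print("far carton? edge",T([(510,320),(500,460)],94))
```

```text
left twine [[81.3 93.9]
 [25.6 94.1]] outer edge [[ 81.2  43.1]
 [ 80.8 132.6]] inner [[ 26.2  44.2]
 [ 25.4 140.7]]
held top [[ 78.9 -27.1]
 [ 79.3  27.4]] twine [[ 19.1 -28.2]
 [ 19.2  28.7]]
far carton? edge [[ 19.4  98.4]
 [-26.7  99.9]]
```

Laterally exact (94 mm expected and measured). Along its length the carton is ~1–2 mm short of flush, so I'll shift 1.2 mm and lower.

Request:
play_rows([
  [0.0012, 0, 0.01, -0.0015, 0, -0.003, 50],
  [0, 0, 0.012, 0, 0, 0, 50],
  [0, 0, 0.012, 0, 0, 0, 50],
  [0, 0, 0.01, 0, 0, 0, 50],
  [0, 0, 0.008, 0, 0, 0, 50],
  [0, 0, 0.003, 0, 0, 0, 50],
  [0, 0, 0, 0, 0, 0, 50],
])

```text
t: 21.9
eef_pos: [465.5, 185.5, 89.2]
tcp_rot: [3.138, -0.001, 1.376]
ft_force: [-0.0, 0.2, -0.3]
opening: 0.587
```

Run:
```python
from h import *
from cell import *
s=state();go(s,464.4,185.0,64.8,78.8)
c=read_camera("wrist");cv2.imwrite("pics/w12.png",cv2.resize(c["img"][70:270,190:410,::-1],None,fx=3,fy=3,interpolation=cv2.INTER_CUBIC));np.savez("pics/w12.npz",**c,pos=s["eef_pos"],rot=s["tcp_rot"])
c=read_camera("scene");cv2.imwrite("pics/s12.png",cv2.resize(c["img"][170:280,200:350,::-1],None,fx=5,fy=5,interpolation=cv2.INTER_CUBIC))
```

```text
pos [465.5 185.5  89.2] rot [ 3.1380e+00 -1.3000e-03  1.3758e+00] t 21.9 F [-0.   0.2 -0.3] open 0.587
world d [ -1.1  -0.5 -24.4] tool d [-0.7 -1.1 24.4] az 0.001 tilt vec [-0.0006  0.0038  0.    ] tool-tilt [ 0.0036 -0.0013  0.    ]
```

View pics/w12.png

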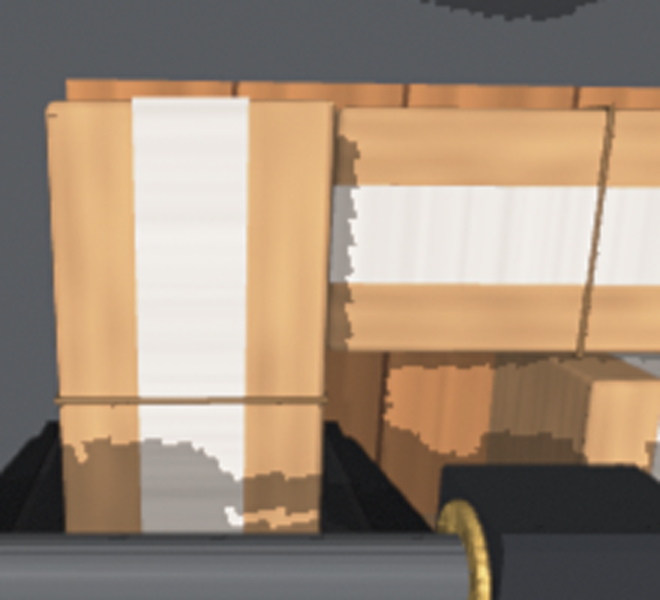

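View pics/s12.png

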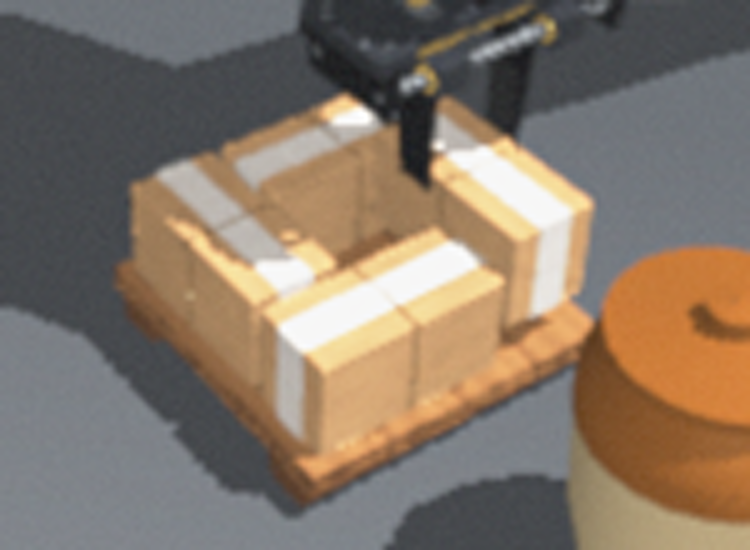

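Run:
```python
from h import *
c=dict(np.load("pics/w12.npz"));R3=Rt({"tcp_rot":c["rot"]})
f=lambda p:(np.array(p,float)+.5)/3-.5+np.array((190,70))
T=lambda pts,z:((ray(c,f(pts),z)-c["pos"])@R3)[:,:2].round(1)
print("left twine",T([(611,107),(580,354)],94),"outer edge",T([(345,108),(600,107)],94),"inner",T([(335,350),(580,354)],94))
print("held top",T([(48,104),(333,102)],c["pos"][2]+29.2),"twine",T([(55,401),(326,401)],c["pos"][2]+29.2))
from cell import *
go(state(),464.4,185.0,64.8,78.8)
```

```text
left twine [[79.4 93. ]
 [23.1 93. ]] outer edge [[79.1 34.2]
 [79.4 90.6]] inner [[24.1 34.5]
 [23.1 93. ]]
held top [[ 78.7 -27. ]
 [ 79.1  27.5]] twine [[ 19.1 -28.2]
 [ 19.2  28.7]]
pos [465.8 185.5  89.7] rot [ 3.1373e+00 -1.7000e-03  1.3757e+00] t 22.0 F [ 0.7  0.9 -0.7] open 0.58
world d [ -1.4  -0.5 -24.9] tool d [-0.8 -1.4 24.9] az 0.0 tilt vec [-0.0008  0.0046  0.    ] tool-tilt [ 0.0043 -0.0017 -0.    ]
```

At this height it is flush with the left carton's outer edge. I need 1 mm sideways (93 measured, 94 expected), then down.

Request:
play_rows([
  [-0.0004, -0.0013, 0.004, 0.004, -0.0017, 0, 50],
  [0, 0, 0.006, 0, 0, 0, 50],
  [0, 0, 0.006, 0, 0, 0, 50],
  [0, 0, 0.003, 0, 0, 0, 50],
  [0, 0, 0.001, 0, 0, 0, 50],
  [0, 0, 0, 0, 0, 0, 50],
])

```text
t: 22.6
eef_pos: [464.7, 185.5, 68.7]
tcp_rot: [3.14, -0.001, 1.376]
ft_force: [-0.3, 0.4, -2.7]
opening: 0.586
```

Run:
```python
from h import *
from cell import *
s=state();go(s,464.4,185.3,64.8,78.8)
```

```text
pos [464.7 185.5  68.7] rot [ 3.1402e+00 -5.0000e-04  1.3758e+00] t 22.6 F [-0.3  0.4 -2.7] open 0.586
world d [-0.3 -0.2 -3.9] tool d [-0.3 -0.3  3.9] az 0.0 tilt vec [-0.0002  0.0015  0.    ] tool-tilt [ 0.0014 -0.0005 -0.    ]
```

Request:
play_rows([
  [-0.0003, -0.0003, 0.0012, 0.0014, 0, 0, 50],
  [0, 0, 0.001, 0, 0, 0, 50],
  [0, 0, 0.0008, 0, 0, 0, 50],
])

```text
t: 22.9
eef_pos: [464.6, 185.3, 65.7]
tcp_rot: [3.141, -0.001, 1.376]
ft_force: [-0.0, -0.9, -2.2]
opening: 0.584
```

Request:
play_rows([
  [0, 0, 0.0006, 0, 0, 0, 50],
  [0, 0, 0.0004, 0, 0, 0, 50],
])

```text
t: 23.1
eef_pos: [464.6, 185.3, 64.7]
tcp_rot: [3.141, -0.001, 1.376]
ft_force: [0.0, -0.6, -0.5]
opening: 0.587
```

Run:
```python
from h import *
from cell import *
s=state();go(s,464.4,185.3,64.8,78.8)
c=read_camera("wrist");s=state();go(s,464.4,185.3,64.8,78.8)
cv2.imwrite("pics/w13.png",cv2.resize(c["img"][70:270,190:410,::-1],None,fx=3,fy=3,interpolation=cv2.INTER_CUBIC));np.savez("pics/w13.npz",**c,pos=s["eef_pos"],rot=s["tcp_rot"])
```

```text
pos [464.6 185.3  64.7] rot [ 3.1410e+00 -8.0000e-04  1.3758e+00] t 23.1 F [ 0.  -0.6 -0.5] open 0.587
world d [-0.2  0.   0.1] tool d [-0.  -0.2 -0.1] az 0.0 tilt vec [-0.0007  0.0008  0.    ] tool-tilt [ 0.0006 -0.0008  0.    ]
pos [464.6 185.3  64.7] rot [ 3.1411e+00 -8.0000e-04  1.3758e+00] t 23.15 F [-0.6 -0.2 -1.1] open 0.585
world d [-0.2  0.   0.1] tool d [-0.  -0.2 -0.1] az 0.0 tilt vec [-0.0007  0.0007  0.    ] tool-tilt [ 0.0005 -0.0008 -0.    ]
```

View pics/w13.png

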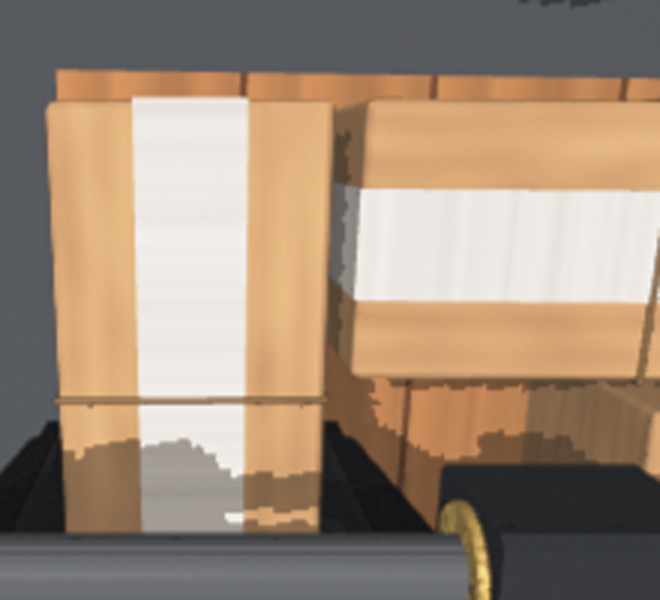

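Run:
```python
from h import *
c=dict(np.load("pics/w13.npz"));R3=Rt({"tcp_rot":c["rot"]})
f=lambda p:(np.array(p,float)+.5)/3-.5+np.array((190,70))
T=lambda pts,z:((ray(c,f(pts),z)-c["pos"])@R3)[:,:2].round(1)
print("left end",T([(370,101),(358,230),(351,376)],94),"outer edge",T([(380,101),(640,103)],94))
print("held top",T([(48,104),(333,102)],94),"inner",T([(333,110),(329,230),(325,370)],94))
```

```text
left end [[79.3 34.5]
 [54.8 33.5]
 [24.7 33.6]] outer edge [[79.3 36.4]
 [79.  86.1]]
held top [[ 78.7 -27.1]
 [ 79.1  27.4]] inner [[77.6 27.5]
 [54.8 27.7]
 [26.  28.2]]
```

The gap is ~6 mm, flush with the left carton's outer edge. Last fraction of a millimetre down, then release.

Request:
play_rows([
  [0, 0, 0.0008, 0, 0, 0, 50],
  [0, 0, 0, 0, 0, 0, 50],
])

```text
t: 23.35
eef_pos: [464.7, 185.3, 64.9]
tcp_rot: [3.14, -0.001, 1.376]
ft_force: [-0.2, -0.9, -1.5]
opening: 0.584
```

Request:
play_rows([
  [0, 0, 0.0008, 0, 0, 0, 50],
  [0, 0, 0.0003, 0, 0, 0, 50],
])

```text
t: 23.55
eef_pos: [464.8, 185.4, 64.6]
tcp_rot: [3.14, -0.001, 1.376]
ft_force: [-2.0, -0.7, 4.2]
opening: 0.587
```

Contact (+4 N). Opening and retreating straight up.

Request:
play_rows([
  [0, 0, 0, 0, 0, 0, 62],
  [0, 0, 0, 0, 0, 0, 66],
  [0, 0, 0, 0, 0, 0, 75],
  [0, 0, 0, 0, 0, 0, 82],
  [0, 0, 0, 0, 0, 0, 82],
])

```text
t: 24.05
eef_pos: [465.1, 185.4, 64.4]
tcp_rot: [3.139, -0.002, 1.376]
ft_force: [-0.3, -0.1, -0.1]
opening: 0.804
```

Request:
play_rows([
  [0, 0, -0.005, 0, 0, 0, 82],
  [0, 0, -0.015, 0, 0, 0, 82],
  [0, 0, -0.03, 0, 0, 0, 82],
  [0, 0, -0.04, 0, 0, 0, 82],
  [0, 0, -0.04, 0, 0, 0, 82],
  [0, 0, -0.03, 0, 0, 0, 82],
  [0, 0, 0, 0, 0, 0, 82],
])

```text
t: 24.75
eef_pos: [464.1, 185.1, 231.8]
tcp_rot: [3.141, -0.001, 1.376]
ft_force: [0.7, 0.5, 0.1]
opening: 0.821
```

Run:
```python
from h import *
from cell import *
s=state();go(s,450,-200,230,78.8)
```

```text
pos [464.1 185.1 231.8] rot [ 3.1411e+00 -8.0000e-04  1.3758e+00] t 24.75 F [0.7 0.5 0.1] open 0.821
world d [ -14.1 -385.1   -1.8] tool d [-380.5   60.8    1.6] az 0.001 tilt vec [-0.0007  0.0006  0.    ] tool-tilt [ 0.0005 -0.0008 -0.    ]
```

Moving the arm aside so the top camera has a clear view.

Request:
play_rows([
  [-0.02, 0.006, 0, 0, 0, 0, 82],
  [-0.04, 0.008, 0, 0, 0, 0, 82],
  [-0.045, 0.008, 0, 0, 0, 0, 82],
  [-0.045, 0.008, 0, 0, 0, 0, 82],
  [-0.045, 0.008, 0, 0, 0, 0, 82],
  [-0.045, 0.008, 0, 0, 0, 0, 82],
  [-0.045, 0.008, 0, 0, 0, 0, 82],
  [-0.045, 0.006, 0, 0, 0, 0, 82],
])

```text
t: 25.55
eef_pos: [457.5, -157.5, 229.9]
tcp_rot: [3.141, -0.003, 1.385]
ft_force: [0.5, 0.3, 0.5]
opening: 0.819
```

Request:
play_rows([
  [-0.04, 0.006, 0, 0, 0, 0, 82],
  [-0.03, 0.004, 0, 0, 0, 0, 82],
  [-0.02, 0, 0, 0, 0, 0, 82],
  [0, 0, 0, 0, 0, 0, 82],
  [0, 0, 0, 0, 0, 0, 82],
])

```text
t: 26.05
eef_pos: [447.5, -256.0, 226.6]
tcp_rot: [-3.138, -0.004, 1.378]
ft_force: [-0.5, -0.2, -0.5]
opening: 0.819
```

Run:
```python
from h import *
from cell import *
s=state();print(s["eef_pos"],s["t"])
c=read_camera("top");np.savez("pics/t14.npz",**c)
cv2.imwrite("pics/t14.png",c["img"][:,:,::-1])
cv2.imwrite("pics/t14z.png",cv2.resize(c["img"][130:230,160:260,::-1],None,fx=6,fy=6,interpolation=cv2.INTER_CUBIC))
c=read_camera("scene");cv2.imwrite("pics/s14.png",c["img"][:,:,::-1])
```

```text
[ 447.49205631 -255.97794664  226.58969153] 26.05
```

View pics/t14.png

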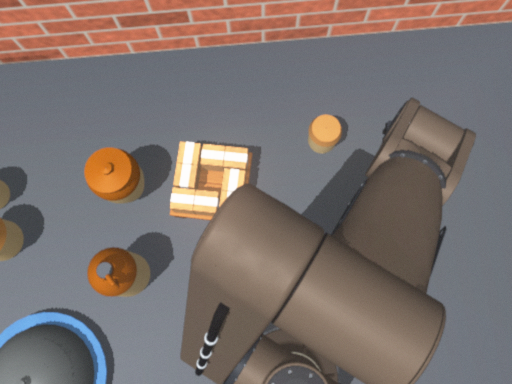

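View pics/t14z.png

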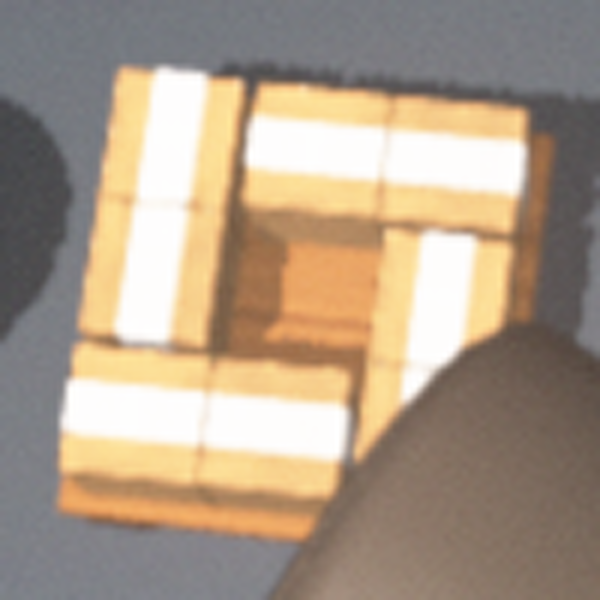

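View pics/s14.png

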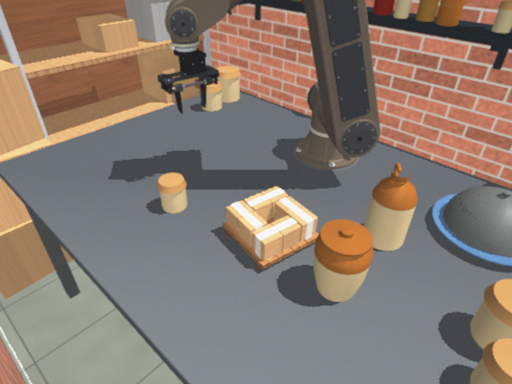

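The pinwheel is complete in both views, with a gap at each visible joint. One numerical check of the bands against the first picture.

Run:
```python
from h import *
c=dict(np.load("pics/t14.npz"))
im=c["img"].astype(int);m=(im.min(2)>205).astype(np.uint8);m[240:]=0
n,lab,st,cen=cv2.connectedComponentsWithStats(m)
th=np.radians(-11.2);R=np.array([[np.cos(th),-np.sin(th)],[np.sin(th),np.cos(th)]])
for i in range(1,n):
    if st[i,4]<60 or not(165<cen[i,0]<260 and 130<cen[i,1]<230): continue
    vs,us=np.nonzero(lab==i);P=ray(c,np.c_[us,vs],94)[:,:2]
    mu=P.mean(0);w,v=np.linalg.eigh(np.cov((P-mu).T));a=v[:,1]*np.sign(v[0,1])
    print(mu.round(1),"on board",((mu-[524.0,160.3])@R).round(1),np.degrees(np.arctan2(a[1],a[0])).round(1),np.sqrt(12*w[::-1]).round(1))
f=lambda p:(np.array(p,float)+.5)/6-.5+np.array((160,130))
B=lambda pts:((ray(c,f(pts),94)[:,:2]-[524,160.3])@R).round(1)
print("near corners",B([(73,344),(352,370),(333,500),(60,475)]),"right corners",B([(386,229),(516,240),(357,460)]),"far inner",B([(240,207),(522,232)]))
print("jar",ray(c,[(325.8,127.6)],106))
```

```text
[566. 216.] on board [30.4 62.8] -11.4 [122.2  23.5]
[580.4 117.2] on board [ 63.7 -31.3] 79.2 [121.   24.1]
[510.6  98.9] on board [ -1.3 -62.9] -16.9 [66.3 22.5]
[469.4 202.9] on board [-61.8  31.2] 79.2 [122.  24.]
near corners [[-35.1  91.9]
 [-33.6 -29.5]
 [-90.9 -28.6]
 [-92.7  89.1]] right corners [[ 30.4 -36.3]
 [ 31.6 -93.2]
 [-72.6 -36.6]] far inner [[ 33.5  28.4]
 [ 35.4 -95.4]]
jar [[ 628.98091688 -157.03340758  106.        ]]
```

Run:
```python
from cell import *
print(job_done());print(state()["t"])
```

```text
the job is handed in; nothing more can be done
None
the job is handed in; nothing more can be done
```

The layer is finished: both loose cartons are laid in the two empty places and the job is handed in, at about 26 s of the 58 s allowed. I laid the nearer loose carton (the one closer to the robot) in the right-hand place and the other in the near place. Each was gripped 20 mm off its middle towards the hole, set down with about 5 N at contact, and released with the fingers rising straight up.

**Near carton:** its band centre is at (−61.8, 31.2) mm on the board, where (−63, 31) is wanted, at the right angle.

**Right carton:** the arm hid part of it in the last top view, so its full centre was not re-measured. Its visible centre line is at y −62.9 mm (−63 wanted). Just before release, the wrist camera showed a 5.9 mm gap to the far carton and flush sides.

**Laid cartons and bystanders:** the two laid cartons moved by no more than about 0.2 mm. The jar had not moved beyond the 1 mm or so I can read in the picture, and the jug and crock looked unmoved in the last views.

**One disagreement:** for the gap between the near and left cartons, the wrist camera gave about 6 mm and the top camera about 4–5 mm. That is within the 2 mm calibration, and the pictures show it open.

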